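# Line up the powder dishes, then hold the reflector at the set angle for the photograph

### The job

Get the exhibits ready to be photographed: slide the three petri dishes across the dark board, keeping them level, so that each engraved circle has one dish centred on it. Then lift the white hinged reflector (it has a black pull tab) until it lies at the angle shown by the pointer on the quadrant, and keep holding it there - finish while still holding it, because it has no stay and must not be dropped. Leave the pointer as it is set and do not disturb the things lying around.

Things in the scene. Friction and masses are not known exactly. Their poses are not given: they have to be found in the camera images.
- stage: fixed dark board 260 mm (x) by 260 mm (y -165 to +95), top 18 mm above the bench. Origin on the bench; x along the row of circles (away from the robot at yaw 0), y towards the reflector. Hinge axis along x at y +100, 30 mm above the bench; its fixed parts begin at y +78 and rise to 17 mm above the board. A quarter-circle quadrant, radius 101 mm about the axis, stands at the near end, x -132
- outline_1 (a point): centre of the nearest engraved circle (66 mm across, white line with a centre cross) on the board's top face; at x = -72, y = +20 mm on the stage
- outline_2 (a point): centre of the middle engraved circle, at x = 0, y = +20 mm on the stage
- outline_3 (a point): centre of the farthest engraved circle, at x = +72, y = +20 mm on the stage
- dish_1_mid (a point): a closed clear petri dish with white powder in it, 62 mm across, 14 mm high, 45 g; this is its centre, half-way up (7 mm above the board). The three dishes are alike: any dish may go on any circle. They start loose on the board on the side away from the reflector
- dish_2_mid (a point): the second dish, the same as the first; its centre
- dish_3_mid (a point): the third dish, the same as the first; its centre
- reflector (a joint): angle of the reflector, a white panel 236 mm along the hinge, 121 mm from the hinge out, 6 mm thick, in a thin aluminium frame, 0.28 kg: 0 = lying flat out to the stage's +y side on two rubber feet, grows as its outer edge is lifted (rad, up to 1.45); no spring or stay, it falls back when let go
- pull (a point): grip point on the pull, a black tab on the reflector's outer edge at stage x = -60 mm: 20 mm wide along the hinge, 8 mm thick, sticking out in the panel's plane from 122 to 174 mm from the hinge axis; this point is 154 mm from the axis. With the panel flat it is 30 mm above the bench, free beneath. Its y axis points away from the hinge in the panel's plane
- pointer (a joint): angle set on the quadrant (rad), measured like the reflector's: the two values are equal when the reflector lies at the marked angle. Clamped with stiff friction; not to be moved
- pointer_screw (a point): the black thumbscrew on the pointer, 16 mm across, 80 mm from the hinge axis, on the robot's side of the quadrant; its y axis points along the pointer away from the hinge axis
- tweezers: bystander: steel tweezers, 127 mm long, lying on the board along its edge farthest from the reflector, 9 mm high, about stage y = -148 mm
- spatula: bystander: thin steel micro spatula, 171 mm long, lying on the bench right of the board
- weigh_boat: bystander: white plastic weighing boat, 56 x 56 x 15 mm, right of the board
- jar: bystander: white screw-lid sample jar, 58 mm across, 62 mm high, standing left of the reflector
- dropper: bystander: small amber bottle with a black cap, 33 mm across, 88 mm high, standing left of the reflector
- mouse: bystander: black computer mouse, 108 x 62 x 36 mm, left of the reflector
Not all that is in view belongs to the job. What is shaped like the part that bears dish_1_mid but purple is not meant.

How it is judged:
By the outcome, as a careful person would: the job done as asked, in the order asked, and still so for the second after the job is handed in, while the arm keeps its last pose, push and grip.
It also fails if it takes over 64 s, if anything falls off the work surface, if the arm or the gripper's body presses on something with over 40 N, if the wrist force passes 120 N, or if a joint passes its speed limit or range.

### The arm

A 6-joint arm with a two-finger parallel gripper is mounted at the origin on a cart in front of the work surface, level with it; the furniture and walls round the work are solid. World frame = base frame: x ahead of the robot, y to its left, z up, the work surface at z = 0. Lengths are in mm, angles in rad, forces in N, time in s.
With the tool pointing down it reaches from about 350 to 775 mm from the base axis. Payload 7.3 kg.
Tool frame: the origin (TCP) lies at the very end of the fingers, on their centre line; the grasp point (between the pads) lies 19 mm behind it (bot.tcp_to_grasp is the distance from the TCP to the grasp point, in mm); z points along the fingers, y is the direction in which the jaws open and shut (so a half turn about z gives the same grasp; the last joint's range is limited). The gripper opens to 92 mm and grips with 3 to 60 N. Pads are 19 mm wide; open, the fingers measure 130 mm over their backs; the gripper's body (75 mm by 190 mm) begins 47 mm behind the grasp point.
Start: joints at [-1.463, 0.342, 1.524, -0, 1.275, -0.146], TCP at [131.841, -508.196, 226.741] pointing down, gripper open.
Joint ranges: [-2.53, 2.53], [-0.77, 2.02], [0.04, 2.7], [-1, 4.14], [0.28, 2.66], [-3.11, 3.11]. Speed limits (rad/s): [2.57, 2.57, 3.14, 3.14, 3.14, 3.14].

### API

Orientations are given as [roll, pitch, yaw] about the fixed x, y, z axes, in that order (R = Rz(yaw) Ry(pitch) Rx(roll)).
In Python, from plant import bot gives the robot as it stands. The module is installed in compiled form; this text tells all that it offers.
- The arm moves only by the tool carry_out, never from a script. Its argument "motion" is a list of rows, each a list of 5 numbers: the closure, from 0 (fully open) to 1 (shut), then the shift along the tool's x, y, z in mm, then the turn about the tool's z in degrees. In form: [[claw, dx, dy, dz, spin], ...]. A call has 1 to 10 rows; each row is the pose to reach, as a shift and turn from the pose measured when the call began, along the tool's axes at that moment; what a row does not reach only later rows make up. A row lasts 1/8 s, in which the tool goes at most 62.5 mm and 10.7 degrees, less where a joint would pass 70% of its speed; a pose out of reach is approached as far as the arm can. A call with a gripper value outside its range is refused whole. The fingers move at their own pace and stop on an object; the grip force is fixed at half the most. Time passes only in rows, so rows that repeat a pose let the fingers close. It gives the time, the measured TCP pose, the force and the opening at its end, in the units of the state.
- bot.get_obs(): the state, without advancing time (a new reading comes with each control period).
- bot.capture(name): name is "scene" or "top"; returns a dict with "color" (480x640x3 uint8, red, green, blue), "depth" (480x640 float32, mm along the optical axis (not along the pixel's ray), 0 where there is no reading), "K" (3x3 intrinsics, pixels), "camera_from_world" (4x4, takes a point from world to camera coordinates). Camera axes: x right, y down, z forward; pixel columns grow to the right and rows downward; lengths in mm; the calibration is good to about 2 mm. A picture is of the moment at which its call begins.
- bot.close_job(): hands the job in, once; it reports no verdict.
The state is a dict: "time": time; "joint_positions": joint angles; "dq": joint speeds; "tau": joint torques, N m; "tool_pos": TCP position; "tcp_rot": TCP orientation; "contact_force": force on the tool from outside, world axes, zero at the start; "moment": the same for the moment, N m; "grip_width": finger opening in mm.
Only numpy, scipy, OpenCV 4.12 (cv2) and the standard library are available. Lean on these libraries where they do the work, as an engineer would, in place of code of your own. Each camera call takes 0.05 s, during which the arm holds its last target.

## Working session

There is one attempt and no reset: what is moved stays moved. The work goes in short steps, Python scripts to look and compute and a tool call to move; the robot and the scene stay as the last step left them, time stands still between calls to the robot, and variables do not carry over. Pictures are saved under pics/ and viewed, and the job is handed in when it is done.

Besides the shell and the picture viewer there is one more tool, called after ">>>" as name(argument=value, ...) on one line, values as JSON. carry_out: Moves the arm, as the interface text tells. Its arguments: {"type":"object","properties":{"motion":{"type":"array","items":{"type":"array","items":{"type":"number"}}}},"required":["motion"]}

```bash
mkdir -p pics; ls; python3 - <<'E'
from plant import bot
import cv2,numpy as np
print(bot.get_obs())
for n in("scene","top"):
    c=bot.capture(n); cv2.imwrite(f"pics/{n}0.png",c["color"][:,:,::-1]); np.savez(f"{n}0.npz",**c)
    print(n,c["K"].tolist(),c["camera_from_world"].round(4).tolist())
E
```

```text
pics
{'time': 0.0, 'joint_positions': array([-1.46297298e+00,  3.42695849e-01,  1.52501105e+00, -3.17378613e-05,
        1.27538995e+00, -1.45996822e-01]), 'dq': array([ 7.50522805e-04,  3.83533370e-04, -7.08525543e-04, -1.10100357e-03,
        6.36545738e-05,  1.01367850e-03]), 'tau': array([ 2.95395446e-03, -4.31244206e+01, -2.44215006e+01,  7.19854049e-02,
        5.60346083e-02, -1.53154861e-04]), 'tool_pos': array([ 131.79918774, -507.77007198,  226.06099206]), 'tcp_rot': array([-3.14010005e+00, -1.88801379e-04,  2.53829295e-01]), 'contact_force': array([-0.29928805, -0.04958496,  0.7677672 ]), 'moment': array([-0.00749104, -0.05243342,  0.08614546]), 'grip_width': 91.56816684692278}
scene [[543.7988592897519, 0.0, 316.02681656148934], [0.0, 543.7988592897519, 239.2453795157355], [0.0, 0.0, 1.0]] [[-0.461, -0.8871, -0.0204, 313.6688], [-0.4881, 0.2727, -0.8291, 275.1577], [0.7411, -0.3723, -0.5587, 800.1825], [0.0, 0.0, 0.0, 1.0]]
top [[509.8949066352169, 0.0, 318.6036554409226], [0.0, 509.8949066352169, 229.67550266590686], [0.0, 0.0, 1.0]] [[0.0197, -0.9998, 0.0036, 105.0994], [-0.9887, -0.02, -0.1486, 500.8565], [0.1486, -0.0006, -0.9889, 1083.6468], [0.0, 0.0, 0.0, 1.0]]
```

View pics/scene0.png

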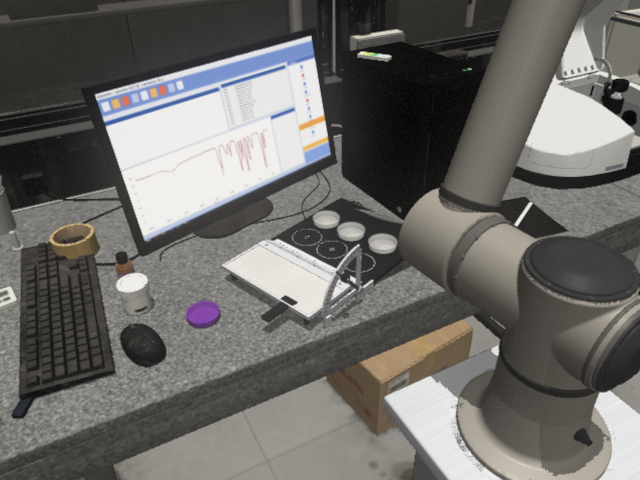

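View pics/top0.png

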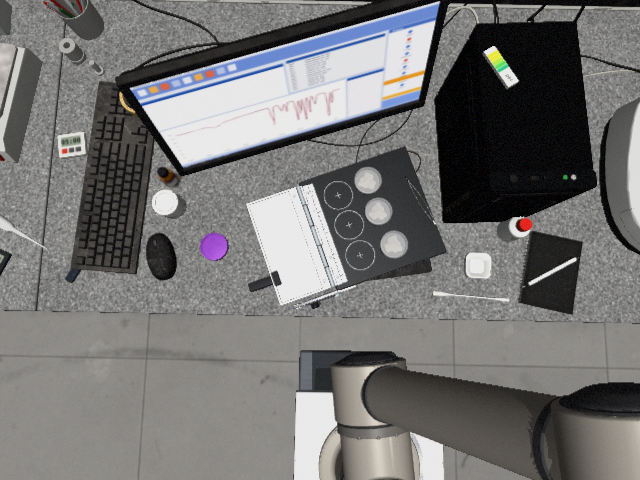

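Candidates for the dishes, in top-view pixels: clear white-powder dishes at (367,180), (378,211) and (394,244). Lookalikes to leave alone: purple lid (213,246), jar lid (165,203), weigh boat (478,265). I choose the three on the board and check them in a crop.

```bash
python3 - <<'E'
import cv2,numpy as np
a=cv2.imread("pics/top0.png")
cv2.imwrite("pics/crop1.png",cv2.resize(a[140:320,235:455],None,fx=3.5,fy=3.3,interpolation=cv2.INTER_CUBIC))
b=cv2.imread("pics/scene0.png")
cv2.imwrite("pics/crop2.png",cv2.resize(b[190:340,210:420],None,fx=3.8,fy=3.8,interpolation=cv2.INTER_CUBIC))
d=np.load("top0.npz")["depth"]
for p in [(240,430),(505,100),(450,200),(430,150),(330,100),(400,60),(420,230),(394,244),(270,300),(518,227)]:
    print(p,d[p[1],p[0]])
E
```

```text
(240, 430) 1956.0366
(505, 100) 858.9595
(450, 200) 1079.2765
(430, 150) 1187.0511
(330, 100) 1012.29535
(400, 60) 960.42926
(420, 230) 1142.666
(394, 244) 1117.2625
(270, 300) 1134.1794
(518, 227) 1057.8044
```

View pics/crop1.png

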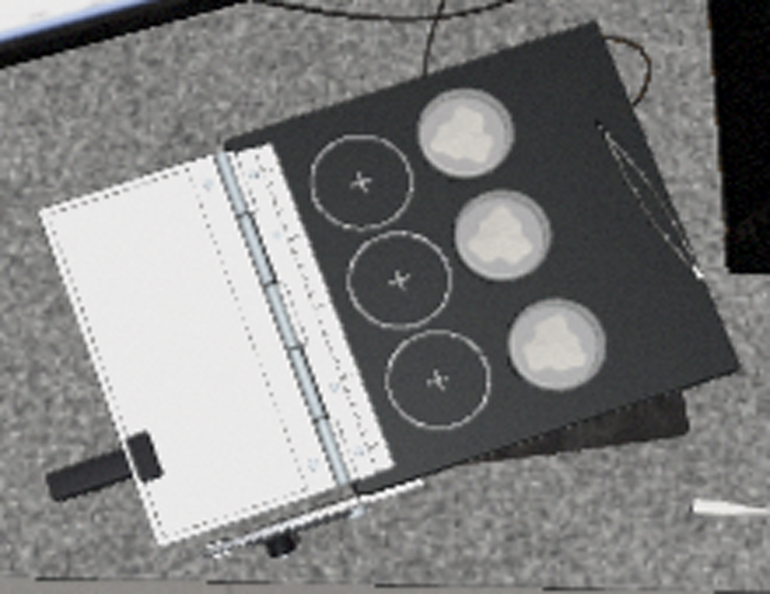

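View pics/crop2.png

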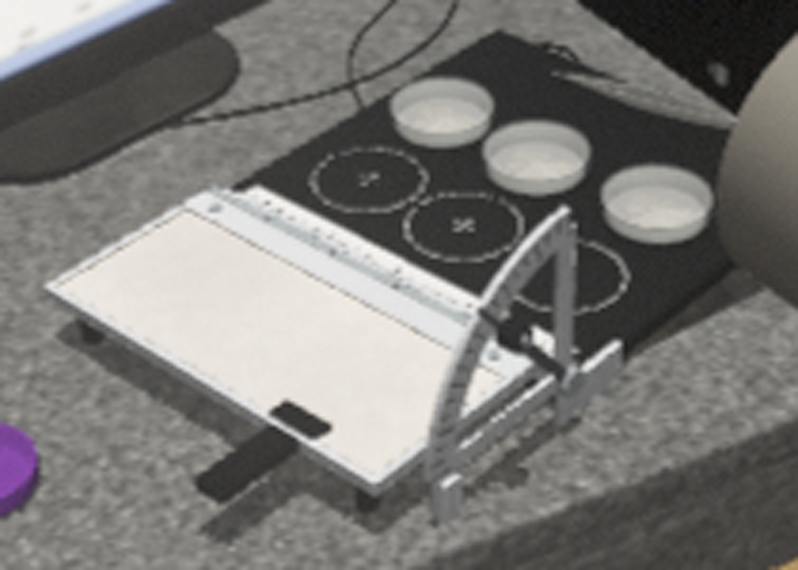

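```bash
cat > h.py <<'E'
import cv2,numpy as np
def ray(c,uv,z):
    K=c["K"];T=c["camera_from_world"];R=T[:3,:3];t=T[:3,3]
    o=-R.T@t; d=R.T@np.linalg.inv(K)@np.array([uv[0],uv[1],1.]); return o+d*(z-o[2])/d[2]
def proj(c,P):
    P=np.atleast_2d(P);T=c["camera_from_world"];q=P@T[:3,:3].T+T[:3,3];q=q@c["K"].T;return q[:,:2]/q[:,2:]
def dishes(c):
    "contours of bright-ish blobs on the board -> centre px"
    g=cv2.cvtColor(c["color"],cv2.COLOR_RGB2GRAY)
    m=((g>95)).astype(np.uint8)
    r=np.zeros_like(m); return g,m
E
python3 - <<'E'
from h import *
c=dict(np.load("top0.npz"))
g=cv2.cvtColor(c["color"],cv2.COLOR_RGB2GRAY)
for p in [(338,195),(349,225),(360,255),(367,178),(378,211),(394,244)]:
    x,y=p; s=g[y-24:y+25,x-24:x+25]
    if g[y,x+6]<90 and p[0]<365 :
        S=cv2.resize(g[y-24:y+25,x-24:x+25],None,fx=6,fy=6,interpolation=cv2.INTER_CUBIC)
    S=cv2.resize(s,None,fx=6,fy=6,interpolation=cv2.INTER_CUBIC)
    h=cv2.HoughCircles(cv2.GaussianBlur(S,(0,0),3),cv2.HOUGH_GRADIENT,1,300,param1=80,param2=10,minRadius=72,maxRadius=105)
    # contour
    m=(s>75).astype(np.uint8)
    n,l,st,ce=cv2.connectedComponentsWithStats(m)
    ct,_=cv2.findContours(m,cv2.RETR_EXTERNAL,cv2.CHAIN_APPROX_NONE)
    k=max(ct,key=cv2.contourArea); e=cv2.fitEllipse(k); 
    print(p,"hough",[(h[0,0,0]+.5)/6-.5+x-24,(h[0,0,1]+.5)/6-.5+y-24,h[0,0,2]/6] if h is not None else None,"ell",e[0][0]+x-24,e[0][1]+y-24,e[1])
E
```

```text
(338, 195) hough [np.float32(337.66666), np.float32(194.83333), np.float32(14.95)] ell 337.78707695007324 195.1060676574707 (28.776901245117188, 29.404932022094727)
(349, 225) hough [np.float32(348.66666), np.float32(224.33333), np.float32(15.066667)] ell 348.7958335876465 224.72300148010254 (29.697019577026367, 29.997892379760742)
(360, 255) hough [np.float32(360.0), np.float32(255.0), np.float32(13.5)] ell 359.9211196899414 255.1075210571289 (30.26542091369629, 30.778236389160156)
(367, 178) hough [np.float32(367.5), np.float32(180.0), np.float32(13.8)] ell 367.4176082611084 179.87013244628906 (26.699047088623047, 27.151460647583008)
(378, 211) hough [np.float32(378.0), np.float32(210.66667), np.float32(13.650001)] ell 378.1806182861328 210.70221519470215 (27.03718376159668, 27.455120086669922)
(394, 244) hough [np.float32(393.66666), np.float32(244.0), np.float32(13.766666)] ell 393.6497440338135 244.08950424194336 (27.39783477783203, 28.244606018066406)
```

```bash
cat >> h.py <<'E'
import os
if os.path.exists("stage.npy"):
    ox,oy,YAW=np.load("stage.npy"); CS,SN=np.cos(YAW),np.sin(YAW); RS=np.array([[CS,-SN,0],[SN,CS,0],[0,0,1]]);O=np.array([ox,oy,0])
    def s2w(p): return np.asarray(p,float)@RS.T+O
    def w2s(p): return (np.asarray(p,float)-O)@RS
E
python3 - <<'E'
from h import *
c=dict(np.load("top0.npz"))
W=np.array([ray(c,p,18)[:2] for p in [(359.95,255.1),(348.8,224.7),(337.8,195.05)]])
S=np.array([[-72,20],[0,20],[72,20.]])
d=W[2]-W[0]; yaw=np.arctan2(d[1],d[0]); print("yaw",yaw,"len",np.linalg.norm(d))
cs,sn=np.cos(yaw),np.sin(yaw);R=np.array([[cs,-sn],[sn,cs]])
o=(W-S@R.T).mean(0);print(o,W-S@R.T-o); np.save("stage.npy",[*o,yaw])
E
python3 - <<'E'
from h import *
c=dict(np.load("top0.npz"));s=dict(np.load("scene0.npz"))
for p in [(367.42,179.87),(378.15,210.7),(393.65,244.07)]:
    w=ray(c,p,25); print("dish",w.round(1),w2s(w).round(1))
# project the board corners & tab grip & hinge to check
for n,im in((("top"),c),("scene",s)):
    a=im["color"][:,:,::-1].copy()
    P=[[x,y,18] for x in(-130,130) for y in(-165,95)]+[[-60,254,30],[-60,274,30],[-60,222,30],[-132,100,30],[-118,221,30],[118,221,30]]
    uv=proj(im,s2w(P)); print(n,uv.round(1).tolist())
    a=cv2.resize(a,None,fx=4,fy=4,interpolation=cv2.INTER_CUBIC)
    for u in uv: cv2.circle(a,(int(u[0]*4+2),int(u[1]*4+2)),4,(0,0,255),-1)
    x0,y0=(235,160) if n=="top" else (215,190)
    cv2.imwrite(f"pics/chk_{n}.png",a[y0*4:y0*4+600,x0*4:x0*4+800])
E
```

```text
yaw 0.3613389565543695 len 144.53444524702513
[521.08600796  28.97180209] [[-0.33451425 -0.07877793]
 [ 0.16909543 -0.03138498]
 [ 0.16541882  0.11016291]]
dish [616.3   7.2  25. ] [ 81.4 -54.1  25. ]
dish [546.1 -17.2  25. ] [  7.1 -52.   25. ]
dish [471.6 -51.7  25. ] [-74.8 -58.   25. ]
top [[447.0, 251.7], [337.0, 291.1], [405.0, 145.4], [298.0, 182.3], [257.6, 285.1], [248.9, 288.2], [271.5, 280.1], [335.4, 292.6], [280.6, 305.3], [246.2, 204.4]]
scene [[431.9, 234.7], [358.5, 292.5], [340.6, 197.2], [264.1, 242.8], [272.5, 314.4], [264.4, 320.2], [285.1, 305.4], [357.9, 289.3], [309.0, 319.2], [222.2, 267.1]]
```

View pics/chk_top.png

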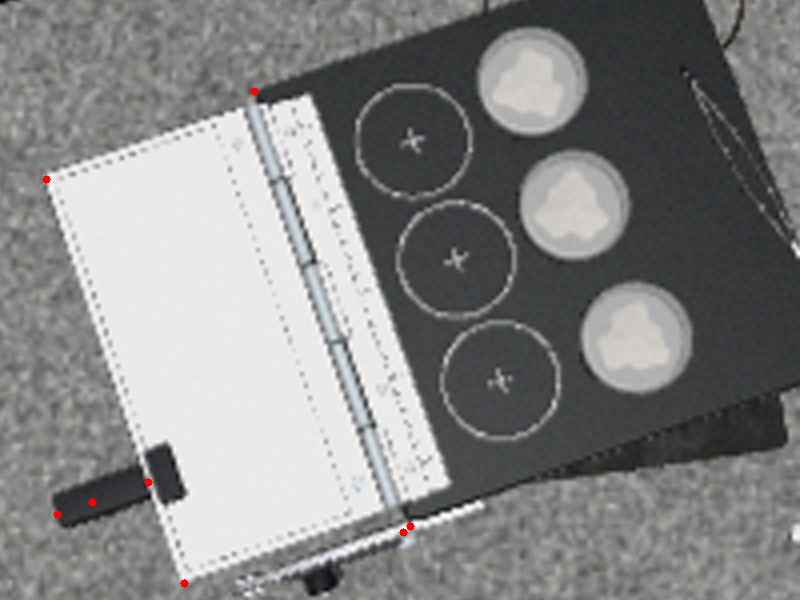

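View pics/chk_scene.png

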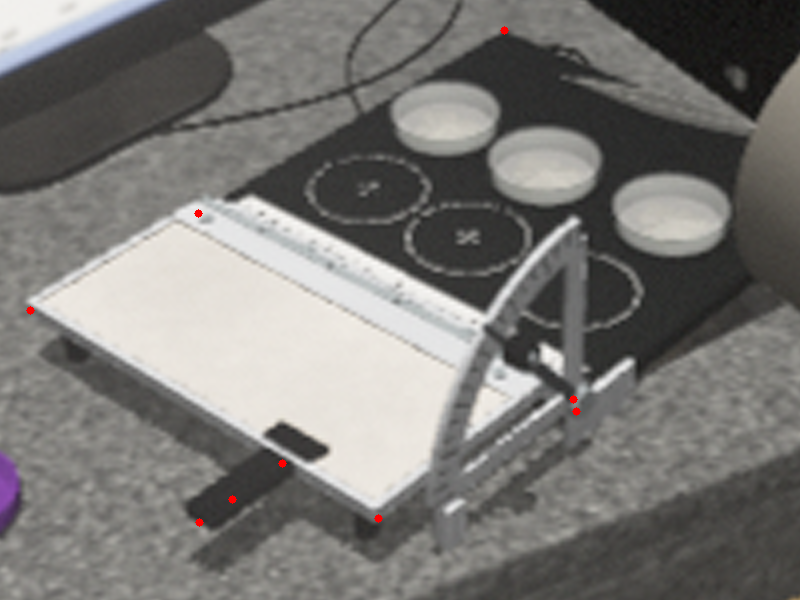

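```bash
python3 - <<'E'
from h import *
c=dict(np.load("top0.npz"));s=dict(np.load("scene0.npz"))
def rp(im,uv,x):
    K=im["K"];T=im["camera_from_world"];R=T[:3,:3];t=T[:3,3]
    o=w2s(-R.T@t);d=(R.T@np.linalg.inv(K)@np.array([*uv,1.]))@RS
    return o+d*(x-o[0])/d[0]
f=lambda u:(215+(u[0]-1.5)/4,190+(u[1]-1.5)/4)
for x in(-132,-136,-140,-145):
  for n,u in(("screw",(522,355)),("tip",(488,328)),("axis",(573,395)),("b",(550,378))):
    p=rp(s,f(u),x); v=p[1:]-[100,30]; print(x,n,p.round(1),"r",np.hypot(*v).round(1),"ang",np.arctan2(v[1],v[0]).round(3))
# enlarge
a=s["color"][:,:,::-1]
cv2.imwrite("pics/ptr.png",cv2.resize(a[235:325,310:390],None,fx=8,fy=6.6,interpolation=cv2.INTER_CUBIC))
cv2.imwrite("pics/ptr2.png",cv2.resize(c["color"][270:320,280:370,::-1],None,fx=8,fy=8,interpolation=cv2.INTER_CUBIC))
E
```

```text
-132 screw [-132.   138.5   79. ] r 62.4 ang 0.905
-132 tip [-132.   162.2  108. ] r 99.8 ang 0.898
-132 axis [-132.   100.    32.2] r 2.2 ang 1.551
-132 b [-132.   117.9   53.3] r 29.3 ang 0.916
-136 screw [-136.   143.5   84. ] r 69.4 ang 0.893
-136 tip [-136.   167.   112.7] r 106.4 ang 0.89
-136 axis [-136.   105.3   37.6] r 9.3 ang 0.957
-136 b [-136.   123.    58.5] r 36.6 ang 0.891
-140 screw [-140.   148.5   89. ] r 76.4 ang 0.883
-140 tip [-140.   171.7  117.5] r 113.1 ang 0.884
-140 axis [-140.   110.6   43. ] r 16.7 ang 0.885
-140 b [-140.   128.1   63.7] r 43.9 ang 0.875
-145 screw [-145.   154.7   95.3] r 85.1 ang 0.873
-145 tip [-145.   177.7  123.4] r 121.5 ang 0.877
-145 axis [-145.   117.2   49.7] r 26.1 ang 0.852
-145 b [-145.   134.6   70.2] r 53.0 ang 0.861
```

View pics/ptr.png

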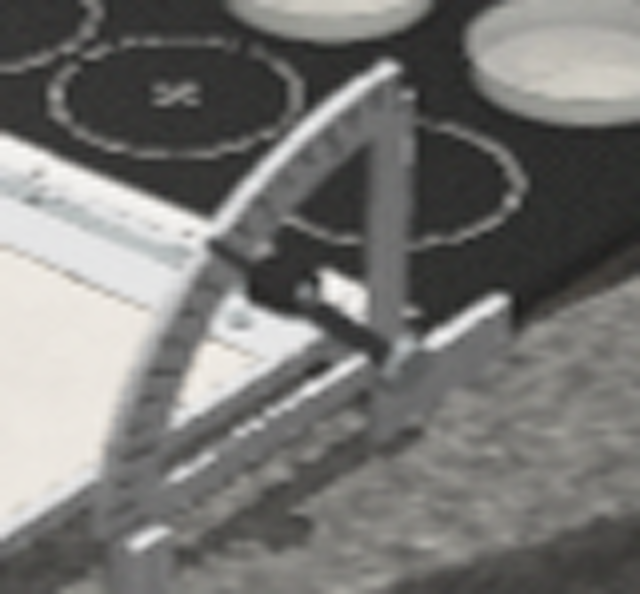

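View pics/ptr2.png

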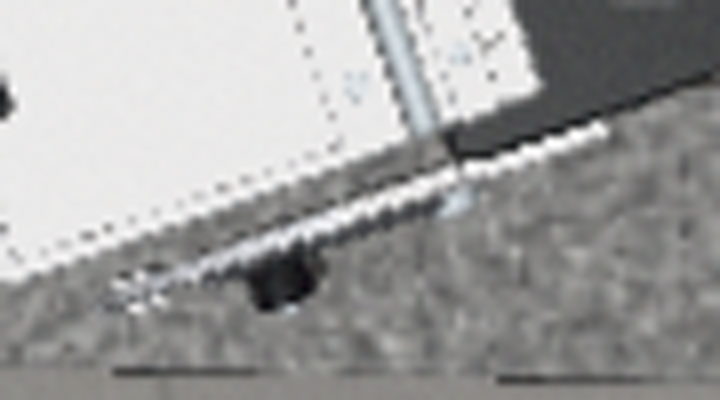

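```bash
python3 - <<'E'
from h import *
c=dict(np.load("top0.npz"))
for z in(85,92,97):
  w=w2s(ray(c,(314.9,304.6),z)); print(z,w.round(1), np.arccos((w[1]-100)/80), np.arcsin((z-30)/80))
from plant import bot
# obstacles: depth->height map around
d=c["depth"];v,u=np.mgrid[0:480,0:640];q=np.stack([(u-c["K"][0,2])/c["K"][0,0]*d,(v-c["K"][1,2])/c["K"][1,1]*d,d],-1)
T=c["camera_from_world"];w=(q-T[:3,3])@T[:3,:3]
for p in [(200,160),(340,130),(440,90),(437,20),(445,215),(445,100),(500,180),(590,100)]: print(p,w[p[1],p[0]].round(0),w2s(w[p[1],p[0]]).round(0))
m=(d>0)&(w[...,2]>150)&(w[...,0]>250)
s=w2s(w[m]); 
for x0,x1 in [(-150,-50),(-50,50),(50,100),(100,150),(150,200),(200,300)]:
    k=(s[:,0]>=x0)&(s[:,0]<x1)&(abs(s[:,1])<400); print(x0,x1,[ (a,round(s[k&(abs(s[:,1]-a)<25),2].max())) for a in range(-375,400,50) if (k&(abs(s[:,1]-a)<25)).any()])
E
```

```text
85 [-141.6  150.5   85. ] 0.8883079841475657 0.758040765426236
92 [-141.6  150.4   92. ] 0.8885677523716561 0.8867150949995675
97 [-141.7  150.4   97. ] 0.8887532675455952 0.992691962228553
(200, 160) [632. 368. 103.] [224. 278. 103.]
(340, 130) [740.  70.   3.] [219. -39.   3.]
(440, 90) [ 812. -148.   73.] [ 210. -269.   73.]
(437, 20) [825. -82. 330.] [ 245. -211.  330.]
(445, 215) [ 537. -163.   38.] [ -53. -186.   38.]
(445, 100) [ 766. -145.  128.] [ 167. -249.  128.]
(500, 180) [ 542. -179.  336.] [ -54. -202.  336.]
(590, 100) [ 829. -523.   -3.] [  93. -625.   -3.]
-150 -50 [(-375, 336), (-325, 341), (-275, 343), (-225, 341), (-175, 338)]
-50 50 [(-375, 334), (-325, 335), (-275, 335), (-225, 338), (-175, 338)]
50 100 [(-375, 335), (-325, 335), (-275, 341), (-225, 335)]
100 150 [(-375, 335), (-325, 335), (-275, 343), (-225, 333)]
150 200 [(-375, 335), (-325, 336), (-275, 341), (-225, 327)]
200 300 [(-375, 191), (-325, 333), (-275, 334), (-225, 381), (-175, 393), (-125, 393), (-75, 393), (-25, 392), (25, 393), (75, 392), (125, 392), (175, 392), (225, 393), (275, 393), (325, 392)]
```

```bash
cat > go.py <<'E'
import sys
from h import *
from plant import bot
o=bot.get_obs(); p=o["tool_pos"]; r=o["tcp_rot"]
from scipy.spatial.transform import Rotation as Ro
R=Ro.from_euler("xyz",r).as_matrix()
print("t",o["time"].__round__(2),"stage",w2s(p).round(2),"rot",r.round(4),"F",o["contact_force"].round(1),"w",round(o["grip_width"],1))
a=list(map(float,sys.argv[1:]))
if a:
    # target stage x y z of TCP, yaw = stage yaw
    d=R.T@(s2w(a[:3])-p); print("tool shift",d.round(1),"spin",round(-np.degrees(YAW-r[2]),2))
E
python3 go.py -74.8 -58 110
```

```text
t 0.1 stage [-553.92 -364.5   226.13] rot [-3.1403e+00 -2.0000e-04  2.5380e-01] F [ 0.6 -0.8  0.2] w 92.0
tool shift [ 443.4 -356.   116.7] spin -6.16
```

>>> carry_out(motion=[[0, 44, -36, 0, -3], [0, 89, -71, 0, -6.2], [0, 133, -107, 0, -6.2], [0, 177, -142, 0, -6.2], [0, 222, -178, 0, -6.2], [0, 266, -214, 0, -6.2], [0, 310, -249, 0, -6.2], [0, 355, -285, 0, -6.2], [0, 399, -320, 0, -6.2], [0, 443, -356, 20, -6.2]])

```text
time: 1.35
tool_pos: [473.0, -50.5, 207.5]
tcp_rot: [3.141, -0.003, 0.362]
contact_force: [-0.0, -2.3, 0.8]
grip_width: 92.0
```

```bash
python3 go.py -74.8 -58 60
```

```text
t 1.35 stage [-73.09 -57.35 207.49] rot [ 3.1407e+00 -3.0000e-03  3.6220e-01] F [-0.  -2.3  0.8] w 92.0
tool shift [ -2.1   0.5 147.5] spin 0.05
```

>>> carry_out(motion=[[0, -2, 0.5, 30, 0], [0, -2, 0.5, 75, 0], [0, -2, 0.5, 115, 0], [0, -2, 0.5, 140, 0], [0, -2, 0.5, 147.5, 0], [0, -2, 0.5, 147.5, 0]])

```text
time: 2.1
tool_pos: [471.8, -51.7, 60.0]
tcp_rot: [3.141, -0.003, 0.362]
contact_force: [-0.7, -0.4, 0.3]
grip_width: 92.3
```

```bash
python3 go.py -74.8 -58 21; python3 - <<'E'
from plant import bot
import cv2
for n,(x,y) in (("top",(300,140)),("scene",(250,170))):
    c=bot.capture(n); cv2.imwrite(f"pics/a_{n}.png",cv2.resize(c["color"][y:y+150,x:x+200,::-1],None,fx=4,fy=4))
E
```

```text
t 2.1 stage [-74.62 -58.02  60.03] rot [ 3.141e+00 -2.600e-03  3.621e-01] F [-0.7 -0.4  0.3] w 92.3
tool shift [-0.3 -0.  39. ] spin 0.04
```

View pics/a_top.png

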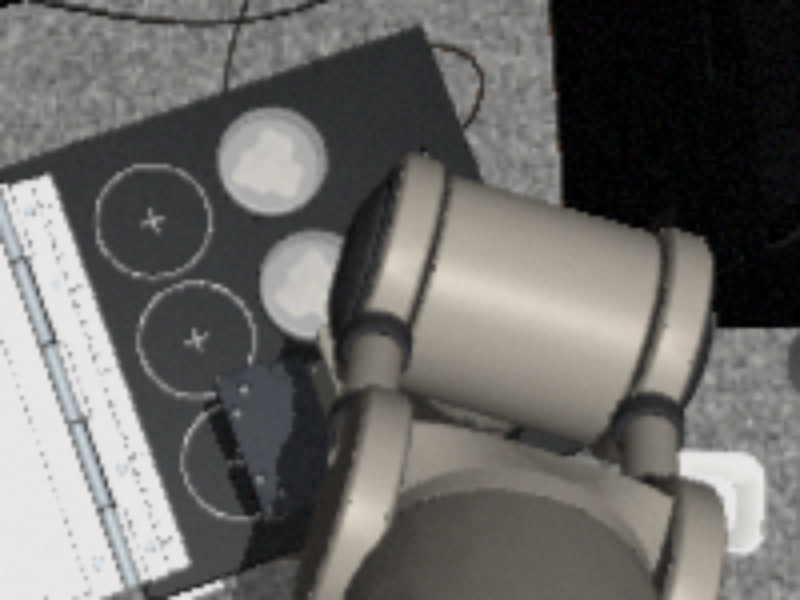

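View pics/a_scene.png

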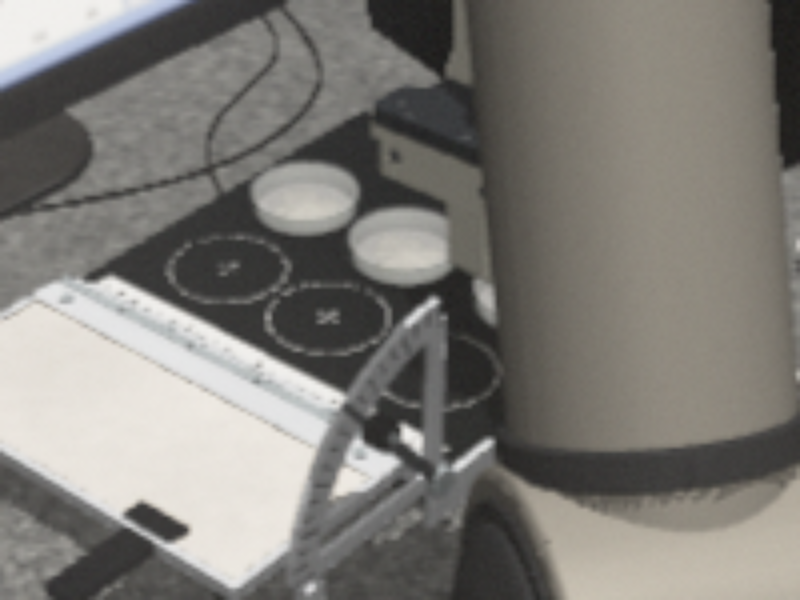

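The top view shows the wrist housing sticking out towards the black tower (crop (712,290)). I'll measure its clearance.

```bash
python3 - <<'E'
from plant import bot
from h import *
def cloud(c):
    d=c["depth"];v,u=np.mgrid[0:480,0:640];q=np.stack([(u-c["K"][0,2])/c["K"][0,0]*d,(v-c["K"][1,2])/c["K"][1,1]*d,d],-1)
    T=c["camera_from_world"];return (q-T[:3,3])@T[:3,:3]
c=bot.capture("top");w=cloud(c)
w0=cloud(dict(np.load("top0.npz")))
for p in [(477,205),(477,215),(477,225),(470,200),(465,199),(460,245),(440,190),(400,190),(405,182)]: print("wrist",p,w[p[1],p[0]].round(0))
t=w0[(w0[...,2]>300)&(w0[...,0]>500)&(w0[...,1]<-100)&(w0[...,1]>-500)]
for x in range(520,850,30):
    k=abs(t[:,0]-x)<8; print(x, t[k,1].max().round() if k.any() else None)
E
```

```text
wrist (477, 205) [ 483. -116.  414.]
wrist (477, 215) [ 468. -114.  419.]
wrist (477, 225) [ 455. -118.  406.]
wrist (470, 200) [ 491. -106.  412.]
wrist (465, 199) [ 496. -104.  395.]
wrist (460, 245) [422. -86. 426.]
wrist (440, 190) [ 599. -159.   14.]
wrist (400, 190) [502.  -2. 420.]
wrist (405, 182) [516. -11. 411.]
520 -163.0
550 -161.0
580 -159.0
610 -157.0
640 -156.0
670 -154.0
700 -153.0
730 -151.0
760 -149.0
790 -148.0
820 -147.0
```

Wrist end is at y ≈ -118 and the tower starts at y ≈ -160, so there is clearance, and more for the other dishes. Next: descend and grip.

>>> carry_out(motion=[[0, 0, 0, 15, 0], [0, 0, 0, 30, 0], [0, 0, 0, 38.5, 0], [0, 0, 0, 38.5, 0], [0.2, 0, 0, 38.5, 0], [0.3, 0, 0, 38.5, 0], [0.4, 0, 0, 38.5, 0], [0.4, 0, 0, 38.5, 0], [0.4, 0, 0, 38.5, 0]])

```text
time: 3.38
tool_pos: [472.8, -51.9, 22.7]
tcp_rot: [3.139, -0.005, 0.362]
contact_force: [-0.4, 0.6, 2.9]
grip_width: 61.7
```

```bash
python3 go.py -72 20 21; python3 - <<'E'
from plant import bot
import cv2
for n,(x,y) in (("top",(300,140)),("scene",(250,170))):
    c=bot.capture(n); cv2.imwrite(f"pics/b_{n}.png",cv2.resize(c["color"][y:y+150,x:x+200,::-1],None,fx=4,fy=4))
E
```

```text
t 3.38 stage [-73.74 -58.58  22.74] rot [ 3.1394 -0.005   0.3621] F [-0.4  0.6  2.9] w 61.7
tool shift [  1.8 -78.6   1.6] spin 0.04
```

View pics/b_scene.png

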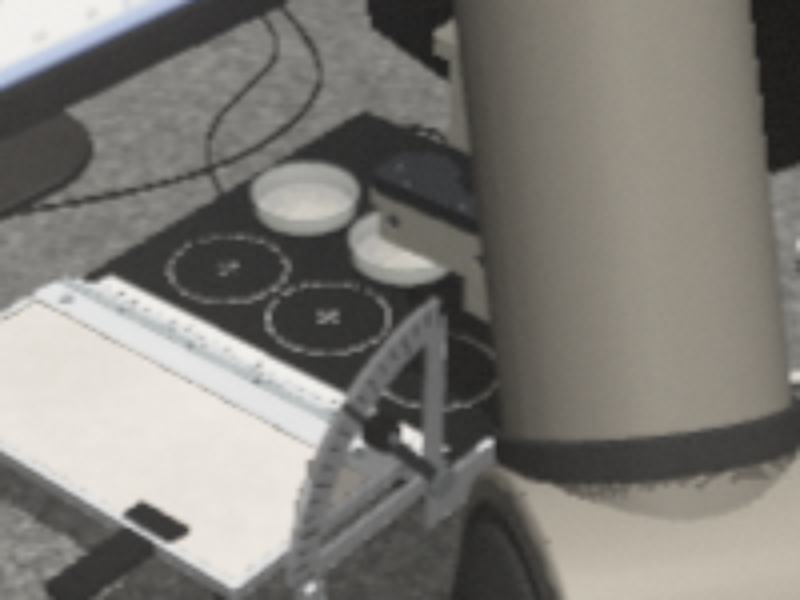

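>>> carry_out(motion=[[0.4, 0.5, -4, 0, 0], [0.4, 1, -12, 0, 0], [0.4, 1.5, -22, 0, 0], [0.4, 2, -32, 0, 0], [0.4, 2.8, -42, 0, 0], [0.4, 2.8, -52, 0, 0], [0.4, 2.8, -62, 0, 0], [0.4, 2.8, -71, 0, 0], [0.4, 2.8, -77, 0, 0], [0.4, 2.8, -78.6, 0, 0]])

```text
time: 4.72
tool_pos: [447.6, 22.9, 22.7]
tcp_rot: [3.139, -0.005, 0.363]
contact_force: [0.5, -3.4, 5.0]
grip_width: 61.5
```

```bash
python3 go.py -71 20 21; python3 - <<'E'
from plant import bot
import cv2
for n,(x,y) in (("top",(280,140)),("scene",(250,170))):
    c=bot.capture(n); cv2.imwrite(f"pics/c_{n}.png",cv2.resize(c["color"][y:y+150,x:x+200,::-1],None,fx=4,fy=4))
E
```

```text
t 4.72 stage [-70.84  20.29  22.72] rot [ 3.139  -0.0053  0.3626] F [ 0.5 -3.4  5. ] w 61.5
tool shift [-0.2  0.3  1.7] spin 0.07
```

View pics/c_scene.png

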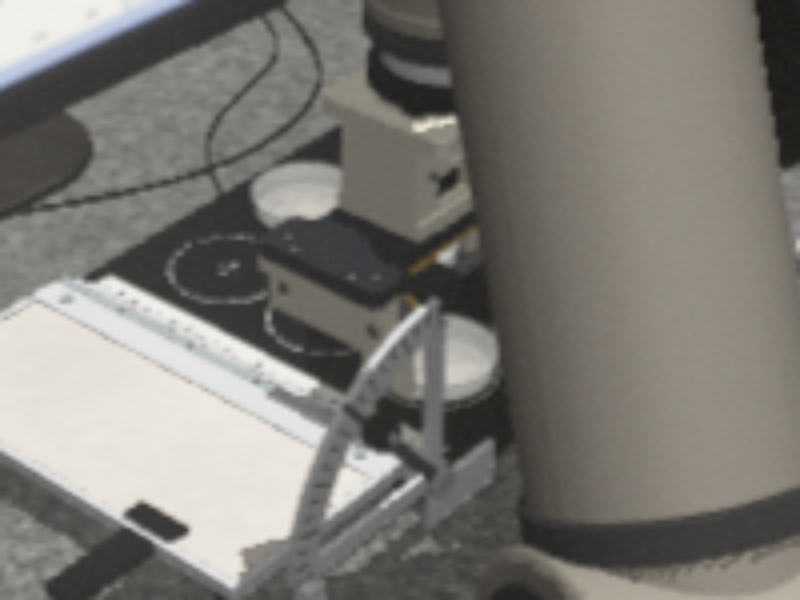

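>>> carry_out(motion=[[0.25, 0, 0.3, 0, 0], [0.25, 0, 0.3, 0, 0], [0.25, 0, 0.3, 0, 0], [0.25, 0, 0.3, -6, 0], [0.25, 0, 0.3, -20, 0], [0.25, 0, 0.3, -45, 0], [0.1, 0, 0.3, -85, 0], [0, 0, 0.3, -100, 0]])

```text
time: 5.82
tool_pos: [448.3, 22.6, 125.8]
tcp_rot: [3.137, -0.009, 0.362]
contact_force: [0.1, -0.8, -0.4]
grip_width: 84.0
```

```bash
python3 go.py 7.1 -52 110
```

```text
t 5.83 stage [-70.33  19.74 125.84] rot [ 3.1374 -0.0094  0.3623] F [ 0.1 -0.8 -0.4] w 84.0
tool shift [77.2 71.7 16.9] spin 0.05
```

>>> carry_out(motion=[[0, 25, 25, 0, 0], [0, 55, 50, 0, 0], [0, 77, 71.5, 0, 0], [0, 77, 71.5, 20, 0], [0, 77, 71.5, 45, 0], [0, 77, 71.5, 66, 0], [0, 77, 71.5, 66, 0]])

```text
time: 6.7
tool_pos: [545.4, -16.9, 60.4]
tcp_rot: [3.139, -0.007, 0.362]
contact_force: [-0.3, 0.2, 0.8]
grip_width: 91.7
```

```bash
python3 go.py 7.1 -52 21; python3 - <<'E'
from plant import bot
import cv2
for n,(x,y) in (("top",(280,140)),("scene",(250,170))):
    c=bot.capture(n); cv2.imwrite(f"pics/d_{n}.png",cv2.resize(c["color"][y:y+150,x:x+200,::-1],None,fx=4,fy=4))
E
```

```text
t 6.7 stage [  6.5  -51.5   60.43] rot [ 3.1387 -0.0071  0.3622] F [-0.3  0.2  0.8] w 91.7
tool shift [ 0.3  0.4 39.4] spin 0.05
```

View pics/d_top.png

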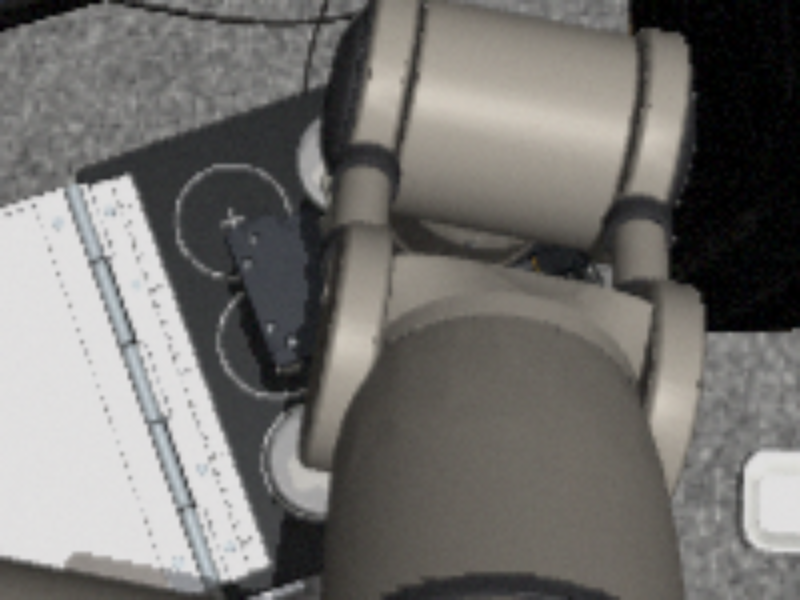

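View pics/d_scene.png

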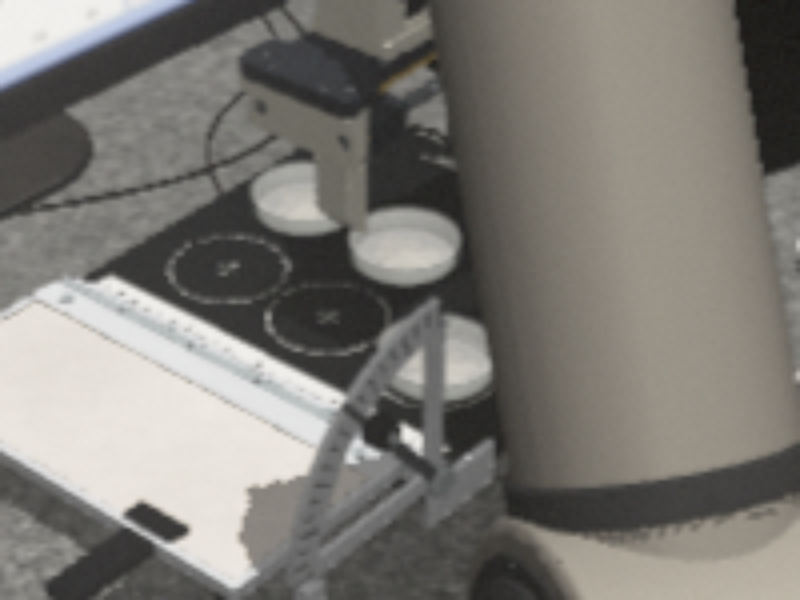

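>>> carry_out(motion=[[0, 0.3, 0.4, 15, 0], [0, 0.4, 0.4, 30, 0], [0, 0.6, 0.4, 39, 0], [0, 0.6, 0.4, 39, 0], [0.2, 0.6, 0.4, 39, 0], [0.3, 0.6, 0.4, 39, 0], [0.4, 0.6, 0.4, 39, 0], [0.4, 0.6, 0.4, 39, 0], [0.4, 0.6, 0.4, 39, 0]])

```text
time: 7.92
tool_pos: [548.1, -17.3, 23.3]
tcp_rot: [3.137, -0.011, 0.362]
contact_force: [-0.2, 0.5, 2.5]
grip_width: 61.9
```

```bash
python3 go.py 0 20 21
```

```text
t 7.92 stage [  8.87 -52.82  23.3 ] rot [ 3.1366 -0.0107  0.3623] F [-0.2  0.5  2.5] w 61.9
tool shift [ -8.8 -72.8   1.8] spin 0.05
```

>>> carry_out(motion=[[0.4, -0.5, -4, 0, 0], [0.4, -1.5, -12, 0, 0], [0.4, -3, -22, 0, 0], [0.4, -4.5, -32, 0, 0], [0.4, -6, -42, 0, 0], [0.4, -7.5, -52, 0, 0], [0.4, -7.5, -61, 0, 0], [0.4, -7.5, -68, 0, 0], [0.4, -7.5, -72, 0, 0], [0.4, -7.5, -72.8, 0, 0]])

```text
time: 9.18
tool_pos: [515.4, 48.5, 23.3]
tcp_rot: [3.136, -0.012, 0.363]
contact_force: [1.6, -3.4, 5.2]
grip_width: 61.4
```

```bash
python3 go.py 0 20 21; python3 - <<'E'
from plant import bot
import cv2
for n,(x,y) in (("top",(280,140)),("scene",(250,170))):
    c=bot.capture(n); cv2.imwrite(f"pics/e_{n}.png",cv2.resize(c["color"][y:y+150,x:x+200,::-1],None,fx=4,fy=4))
E
```

```text
t 9.18 stage [ 1.62 20.25 23.28] rot [ 3.1359 -0.0116  0.3629] F [ 1.6 -3.4  5.2] w 61.4
tool shift [-1.6  0.2  2.3] spin 0.09
```

View pics/e_scene.png

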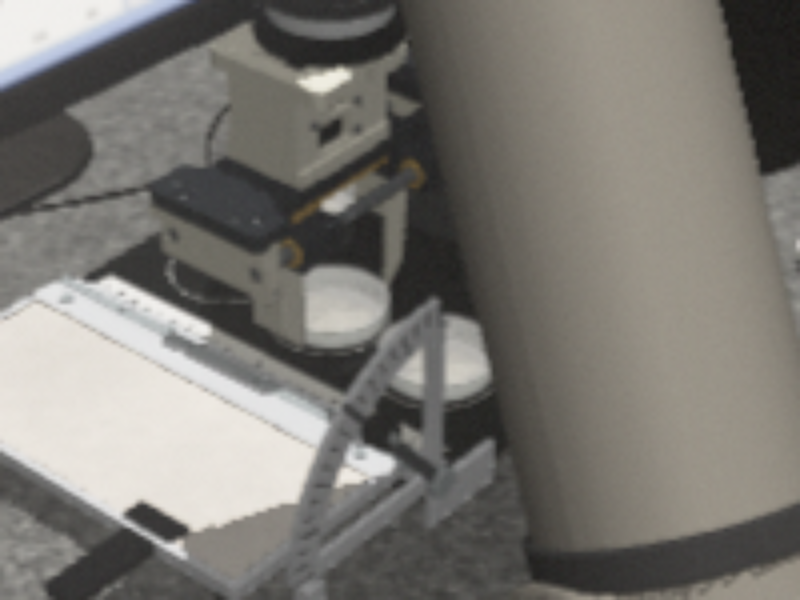

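Good. Release, lift, then go to dish 3.

>>> carry_out(motion=[[0.25, 0, 0.2, 0, 0], [0.25, 0, 0.2, 0, 0], [0.25, 0, 0.2, 0, 0], [0.25, 0, 0.2, -6, 0], [0.25, 0, 0.2, -20, 0], [0.25, 0, 0.2, -45, 0], [0.1, 0, 0.2, -85, 0], [0, 0, 0.2, -90, 0]])

```text
time: 10.28
tool_pos: [516.2, 48.3, 116.8]
tcp_rot: [3.134, -0.018, 0.363]
contact_force: [0.1, -0.4, 0.1]
grip_width: 84.1
```

```bash
python3 go.py 81.4 -54 60;python3 - <<'E'
from plant import bot
import cv2
c=bot.capture("top"); cv2.imwrite(f"pics/f_top.png",cv2.resize(c["color"][140:290,280:480,::-1],None,fx=4,fy=4))
E
```

```text
t 10.28 stage [  2.28  19.83 116.84] rot [ 3.1335 -0.0176  0.3626] F [ 0.1 -0.4  0.1] w 84.1
tool shift [78.  73.5 58.8] spin 0.07
```

View pics/f_top.png

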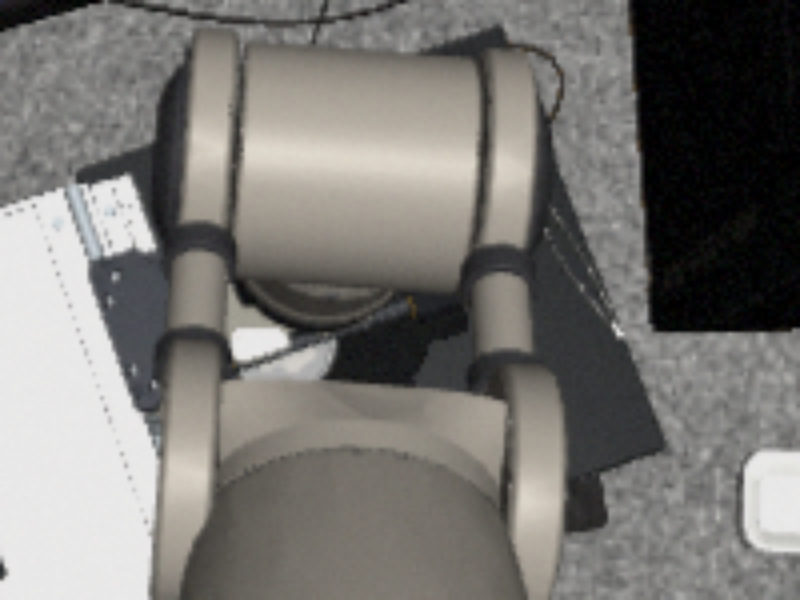

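>>> carry_out(motion=[[0, 25, 25, 0, 0], [0, 50, 50, 0, 0], [0, 78, 73.5, 0, 0], [0, 78, 73.5, 20, 0], [0, 78, 73.5, 45, 0], [0, 78, 73.5, 58, 0], [0, 78, 73.5, 58, 0]])

```text
time: 11.2
tool_pos: [614.6, 7.3, 58.3]
tcp_rot: [3.136, -0.013, 0.363]
contact_force: [-0.3, 0.3, 0.2]
grip_width: 91.8
```

```bash
python3 go.py 81.4 -54 23; python3 - <<'E'
from plant import bot
import cv2
for n,(x,y) in (("top",(280,140)),("scene",(250,170))):
    c=bot.capture(n); cv2.imwrite(f"pics/g_{n}.png",cv2.resize(c["color"][y:y+150,x:x+200,::-1],None,fx=4,fy=4))
E
```

```text
t 11.2 stage [ 79.81 -53.28  58.33] rot [ 3.1356 -0.0133  0.3626] F [-0.3  0.3  0.2] w 91.8
tool shift [ 1.1  0.5 35.4] spin 0.07
```

View pics/g_top.png

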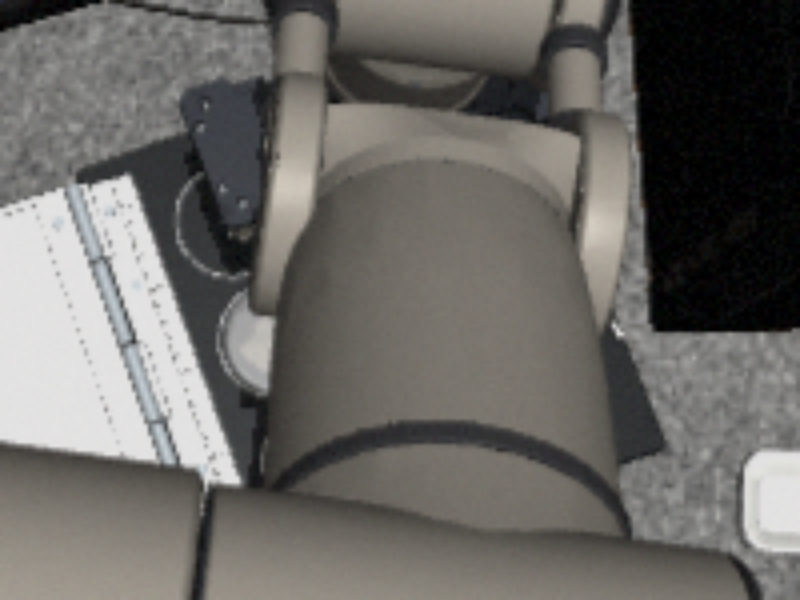

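View pics/g_scene.png

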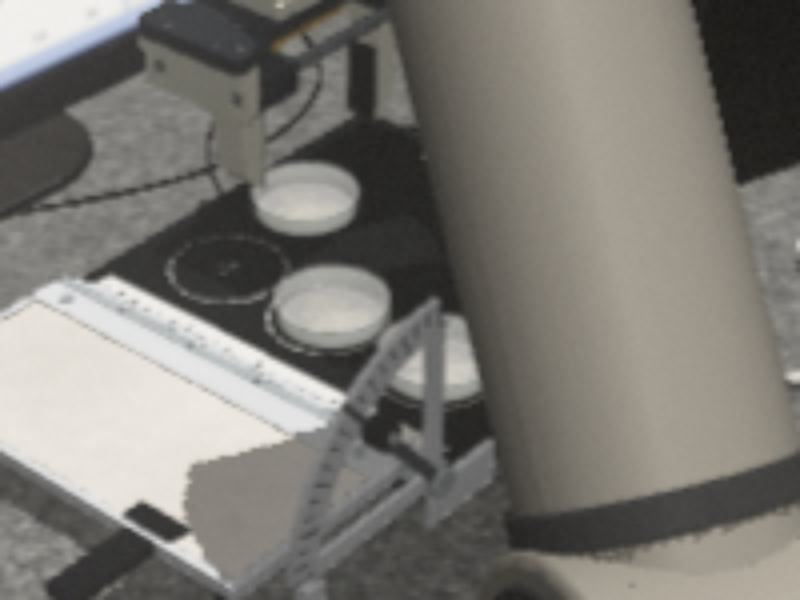

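>>> carry_out(motion=[[0, 0.6, 0.5, 15, 0], [0, 0.6, 0.5, 28, 0], [0, 0.6, 0.5, 35.5, 0], [0, 0.6, 0.5, 35.5, 0], [0.2, 0.6, 0.5, 35.5, 0], [0.3, 0.6, 0.5, 35.5, 0], [0.4, 0.6, 0.5, 35.5, 0], [0.4, 0.6, 0.5, 35.5, 0], [0.4, 0.6, 0.5, 35.5, 0]])

```text
time: 12.42
tool_pos: [617.4, 7.0, 25.0]
tcp_rot: [3.134, -0.017, 0.363]
contact_force: [0.3, 0.7, 2.7]
grip_width: 61.5
```

```bash
python3 go.py 72 20 23
```

```text
t 12.43 stage [ 82.29 -54.6   24.98] rot [ 3.1338 -0.017   0.3627] F [0.3 0.7 2.7] w 61.5
tool shift [-10.2 -74.6   1.2] spin 0.08
```

>>> carry_out(motion=[[0.4, -0.5, -4, 0, 0], [0.4, -2, -12, 0, 0], [0.4, -4, -22, 0, 0], [0.4, -6, -32, 0, 0], [0.4, -8, -42, 0, 0], [0.4, -9.8, -52, 0, 0], [0.4, -9.8, -62, 0, 0], [0.4, -9.8, -69, 0, 0], [0.4, -9.8, -74, 0, 0], [0.4, -9.8, -74.6, 0, 0]])

```text
time: 13.68
tool_pos: [582.1, 73.7, 24.9]
tcp_rot: [3.133, -0.018, 0.363]
contact_force: [1.6, -3.7, 6.8]
grip_width: 61.9
```

>>> carry_out(motion=[[0.25, 0, 0, 0, 0], [0.25, 0, 0, 0, 0], [0.25, 0, 0, 0, 0], [0.25, 0, 0, -6, 0], [0.25, 0, 0, -20, 0], [0.25, 0, 0, -45, 0], [0.1, 0, 0, -85, 0], [0, 0, 0, -100, 0]])

```text
time: 14.68
tool_pos: [581.4, 73.8, 128.2]
tcp_rot: [3.131, -0.023, 0.363]
contact_force: [0.3, 0.0, -1.2]
grip_width: 84.1
```

```bash
python3 go.py -60 350 130; python3 - <<'E'
from plant import bot
import cv2
for n,(x,y) in (("top",(280,140)),("scene",(250,170))):
    c=bot.capture(n); cv2.imwrite(f"pics/i_{n}.png",cv2.resize(c["color"][y:y+150,x:x+200,::-1],None,fx=4,fy=4))
E
```

```text
t 14.68 stage [ 72.26  20.64 128.25] rot [ 3.1311 -0.0231  0.3633] F [ 0.3  0.  -1.2] w 84.1
tool shift [-131.5 -329.6   -8.3] spin 0.11
```

View pics/i_scene.png

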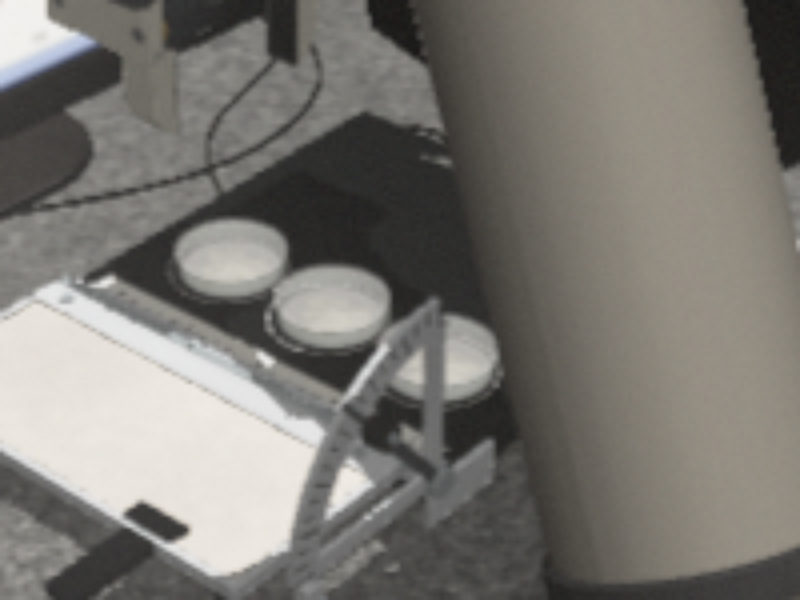

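>>> carry_out(motion=[[0, -20, -30, -10, 0], [0, -40, -75, -15, 0], [0, -60, -120, -15, 0], [0, -80, -165, -15, 0], [0, -100, -210, -15, 0], [0, -115, -250, -15, 0], [0, -131, -290, -15, 0], [0, -131, -330, -15, 0], [0, -131, -330, -15, 0]])

```text
time: 15.9
tool_pos: [339.5, 337.1, 134.6]
tcp_rot: [3.131, -0.02, 0.367]
contact_force: [-0.1, -0.3, 0.1]
grip_width: 92.0
```

```bash
cat > look.py <<'E'
import sys
from h import *
from plant import bot
tag=sys.argv[1]
c=bot.capture("top");np.savez(f"{tag}_top.npz",**c)
cv2.imwrite(f"pics/{tag}_top.png",cv2.resize(c["color"][150:300,260:460,::-1],None,fx=4,fy=4,interpolation=cv2.INTER_CUBIC))
s=bot.capture("scene");np.savez(f"{tag}_scene.npz",**s)
cv2.imwrite(f"pics/{tag}_scene.png",cv2.resize(s["color"][180:330,215:415,::-1],None,fx=4,fy=4,interpolation=cv2.INTER_CUBIC))
g=cv2.cvtColor(c["color"],cv2.COLOR_RGB2GRAY)
for X in(-72,0,72):
    u0=proj(c,s2w([[X,20,25]]))[0].round().astype(int)
    x,y=u0; s_=g[y-24:y+25,x-24:x+25]
    S=cv2.resize(s_,None,fx=6,fy=6,interpolation=cv2.INTER_CUBIC)
    h=cv2.HoughCircles(cv2.GaussianBlur(S,(0,0),3),cv2.HOUGH_GRADIENT,1,300,param1=80,param2=10,minRadius=76,maxRadius=88)
    if h is None: print("none");continue
    q=[(h[0,0,0]+.5)/6-.5+x-24,(h[0,0,1]+.5)/6-.5+y-24]
    # powder/dish centroid by gray mask inside
    print(X,"hough",np.round(q,2),h[0,0,2]/6,"stage",w2s(ray(c,q,25)).round(2))
E
python3 go.py; python3 look.py j
```

```text
t 15.9 stage [-60.97 352.43 134.58] rot [ 3.1312 -0.0202  0.367 ] F [-0.1 -0.3  0.1] w 92.0
-72 hough [360.33 254.5 ] 14.566667 stage [-71.83  19.58  25.  ]
0 hough [350.   224.17] 13.616666 stage [-0.53 17.77 25.  ]
72 hough [338.67 193.83] 13.433333 stage [72.81 18.05 25.  ]
```

View pics/j_top.png

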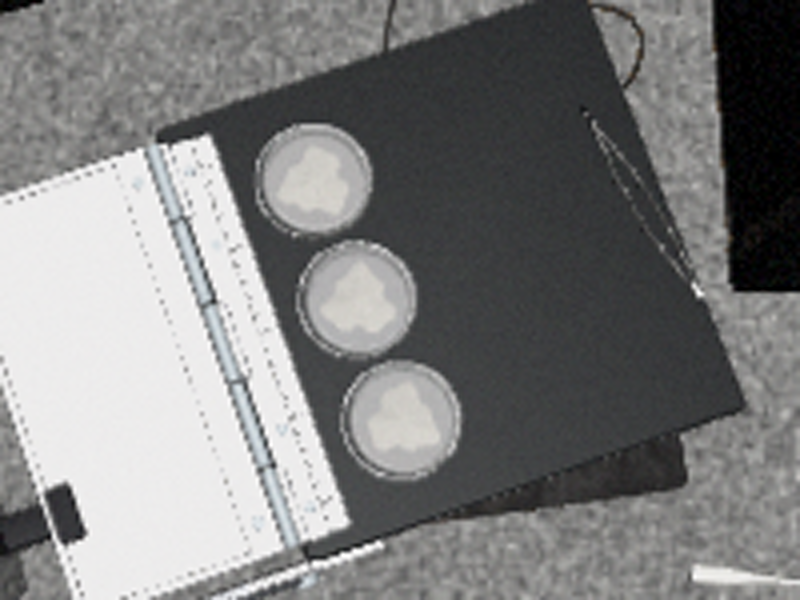

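View pics/j_scene.png

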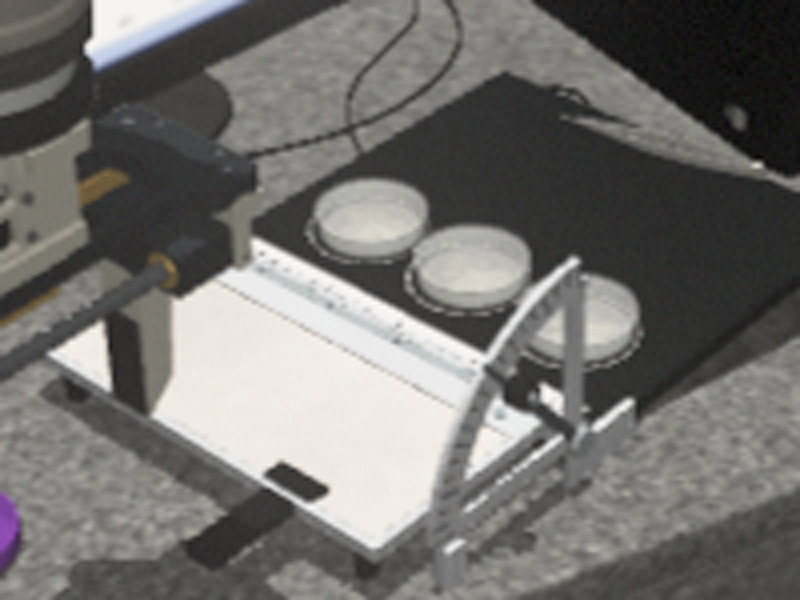

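```bash
python3 - <<'E'
from h import *
a=dict(np.load("top0.npz"));b=dict(np.load("j_top.npz"))
def m(c,p,th):
    x,y=int(round(p[0])),int(round(p[1]));g=cv2.cvtColor(c["color"],cv2.COLOR_RGB2GRAY)[y-20:y+21,x-20:x+21]
    S=cv2.resize(g,None,fx=8,fy=8,interpolation=cv2.INTER_CUBIC)
    M=(S>th).astype(np.uint8);M=cv2.morphologyEx(M,cv2.MORPH_OPEN,cv2.getStructuringElement(cv2.MORPH_ELLIPSE,(61,61)))
    ct,_=cv2.findContours(M,cv2.RETR_EXTERNAL,cv2.CHAIN_APPROX_NONE)
    if not ct: return None
    e=cv2.fitEllipse(max(ct,key=cv2.contourArea))
    q=((e[0][0]+.5)/8-.5+x-20,(e[0][1]+.5)/8-.5+y-20);return q,np.array(e[1])/8
for c,P in((a,[(393.65,244),(378.15,210.7),(367.4,179.9)]),(b,[(360.5,254.5),(349.5,224.5),(338.6,194.5)])):
    for p in P:
        for th in(110,120,130,140,150,160):
            r=m(c,p,th)
            if r: print(p,th,np.round(r[0],2),r[1].round(2),w2s(ray(c,r[0],25)).round(2))
    g=cv2.cvtColor(c["color"],cv2.COLOR_RGB2GRAY);print(g[int(P[0][1]),int(P[0][0])-18:int(P[0][0])+19])
x=b["color"][185:270,320:380,::-1]
cv2.imwrite("pics/jj.png",cv2.resize(x,None,fx=7,fy=7,interpolation=cv2.INTER_NEAREST))
E
```

```text
(393.65, 244) 110 [393.68 244.02] [27.29 27.7 ] [-74.71 -58.08  25.  ]
(393.65, 244) 120 [393.66 244.04] [27.02 27.39] [-74.73 -58.03  25.  ]
(393.65, 244) 130 [393.53 244.1 ] [26.56 27.01] [-74.75 -57.72  25.  ]
(393.65, 244) 140 [393.21 244.5 ] [25.02 26.91] [-75.34 -56.73  25.  ]
(393.65, 244) 150 [392.84 244.64] [24.41 25.6 ] [-75.38 -55.84  25.  ]
(393.65, 244) 160 [392.7  244.75] [23.91 24.85] [-75.5  -55.46  25.  ]
(378.15, 210.7) 110 [378.11 210.82] [26.98 27.2 ] [  6.83 -51.86  25.  ]
(378.15, 210.7) 120 [378.09 210.85] [26.7  26.89] [  6.79 -51.79  25.  ]
(378.15, 210.7) 130 [378.06 210.87] [26.41 26.58] [  6.76 -51.7   25.  ]
(378.15, 210.7) 140 [377.49 211.54] [24.35 25.94] [  5.76 -49.97  25.  ]
(378.15, 210.7) 150 [377.44 211.75] [23.84 25.2 ] [  5.34 -49.7   25.  ]
(378.15, 210.7) 160 [377.42 211.89] [23.4  24.52] [  5.06 -49.55  25.  ]
(367.4, 179.9) 110 [367.51 179.85] [26.65 26.98] [ 81.38 -54.27  25.  ]
(367.4, 179.9) 120 [367.49 179.86] [26.4 26.7] [ 81.36 -54.23  25.  ]
(367.4, 179.9) 130 [367.38 179.91] [26.05 26.24] [ 81.34 -53.94  25.  ]
(367.4, 179.9) 140 [36
[... 1057 characters left out ...]
9.5, 224.5) 150 [349.53 225.1 ] [24.45 26.1 ] [-2.15 19.49 25.  ]
(349.5, 224.5) 160 [349.24 225.25] [23.88 24.77] [-2.25 20.21 25.  ]
(338.6, 194.5) 110 [338.64 194.04] [27.01 28.24] [72.39 18.26 25.  ]
(338.6, 194.5) 120 [338.66 194.  ] [26.8  27.89] [72.46 18.19 25.  ]
(338.6, 194.5) 130 [338.73 194.03] [26.67 27.29] [72.35 18.08 25.  ]
(338.6, 194.5) 140 [338.39 194.81] [24.66 26.71] [70.92 19.39 25.  ]
(338.6, 194.5) 150 [338.5  195.33] [23.69 25.59] [69.71 19.57 25.  ]
(338.6, 194.5) 160 [338.32 195.42] [23.34 24.68] [69.65 20.02 25.  ]
[ 73  70  72 140  84 122 180 182 178 180 188 199 200 200 197 199 199 201
 206 209 207 208 204 206 205 208 181 177 178 177 180 148 175 103  72  67
  69]
```

View pics/jj.png

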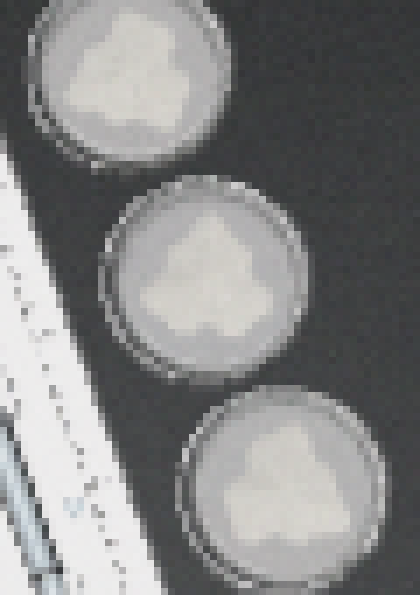

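```bash
cat > dep.py <<'E'
import sys
from h import *
def cloud(c):
    d=c["depth"];v,u=np.mgrid[0:480,0:640];q=np.stack([(u-c["K"][0,2])/c["K"][0,0]*d,(v-c["K"][1,2])/c["K"][1,1]*d,d],-1)
    T=c["camera_from_world"];w=(q-T[:3,3])@T[:3,:3];w[d==0]=-999;return w
def run(f,cs):
    c=dict(np.load(f));s=w2s(cloud(c))
    for X,Y in cs:
        k=(np.hypot(s[...,0]-X,s[...,1]-Y)<40)&(s[...,2]>0)
        z=s[k][:,2]
        board=np.median(z[np.hypot(s[k][:,0]-X,s[k][:,1]-Y)>35])
        m=(k&(s[...,2]>board+9)); P=s[m][:,:2].astype(np.float32)
        (cc,r)=cv2.minEnclosingCircle(P)
        print(f,"board z",board.round(1),"n",len(P),"mean",P.mean(0).round(2),"x",P[:,0].min().round(1),P[:,0].max().round(1),"y",P[:,1].min().round(1),P[:,1].max().round(1),"mec",np.round(cc,2),round(r,1),"pct z",np.percentile(s[m][:,2],[5,50,95]).round(1))
if __name__=="__main__":
    run("top0.npz",[(-74.7,-58),(6.8,-52),(81.4,-54)])
    run(sys.argv[1]+"_top.npz",[(-72,19),(0,19),(72,19)])
    run("scene0.npz",[(-74.7,-58),(6.8,-52),(81.4,-54)])
    run(sys.argv[1]+"_scene.npz",[(-72,19),(0,19),(72,19)])
E
python3 dep.py j
```

```text
top0.npz board z 18.7 n 615 mean [-74.59 -56.28] x -105.9 -43.9 y -88.3 -25.8 mec [-74.87 -56.86] 31.5 pct z [29.4 32.5 36.4]
top0.npz board z 18.5 n 602 mean [  6.   -50.15] x -24.5 36.5 y -81.8 -19.8 mec [  6.31 -50.49] 31.3 pct z [29.  32.5 36.1]
top0.npz board z 18.4 n 590 mean [ 79.96 -52.43] x 49.6 111.2 y -83.3 -22.2 mec [ 80.31 -53.32] 31.7 pct z [29.1 32.5 36. ]
j_top.npz board z 18.3 n 630 mean [-72.01  19.94] x -109.7 -41.1 y -11.5 50.5 mec [-75.45  19.63] 34.4 pct z [29.4 32.7 36.1]
j_top.npz board z 18.3 n 611 mean [-1.17 19.62] x -31.3 30.5 y -11.3 50.5 mec [-0.73 19.27] 31.6 pct z [29.2 32.6 36. ]
j_top.npz board z 18.4 n 605 mean [70.4 19.7] x 40.1 101.4 y -11.1 50.5 mec [70.55 19.58] 31.1 pct z [28.9 32.5 36. ]
scene0.npz board z 18.8 n 429 mean [-77.84 -54.  ] x -108.3 -44.2 y -85.8 -24.5 mec [-77.76 -57.27] 33.7 pct z [29.4 33.  35. ]
scene0.npz board z 19.0 n 394 mean [  3.44 -48.1 ] x -27.5 46.3 y -82.2 -18.9 mec [  9.39 -45.93] 36.9 pct z [29.7 32.8 35.1]
scene0.npz board z 19.3 n 351 mean [ 77.21 -50.11] x 46.3 111.3 y -84.2 -20.5 mec [ 79.35 -52.61] 33.4 pct z [30.  32.8 35.2]
j_scene.npz board z 19.2 n 267 mean [-81.17  18.5 ] x -105.3 -32.3 y -12.9 52.1 mec [-68.89  22.32] 36.8 pct z [29.6 33.2 35. ]
j_scene.npz board z 19.0 n 445 mean [-3.27 21.64] x -33.2 39.6 y -11.6 52.3 mec [ 2.95 19.96] 36.8 pct z [29.7 32.9 35. ]
j_scene.npz board z 18.6 n 394 mean [67.69 21.5 ] x 38.1 101.5 y -12.2 52.2 mec [70.61 19.98] 34.1 pct z [29.9 32.8 34.9]
```

Depth shows the dish tops centred within about 1.5 mm of all three circles: (-72,19.9), (-1,19.6), (70.5,19.7). That is fine. Next I turn the jaws along the hinge and locate the tab.

```bash
python3 - <<'E'
from h import *
from plant import bot
print(bot.get_obs()["joint_positions"].round(3))
c=dict(np.load("top0.npz"))
g=cv2.cvtColor(c["color"],cv2.COLOR_RGB2GRAY)[268:298,240:275]
m=(g<65).astype(np.uint8);n,l,st,ce=cv2.connectedComponentsWithStats(m);i=1+st[1:,4].argmax()
v,u=np.where(l==i)
P=np.array([w2s(ray(c,(a+240,b+268),34)) for a,b in zip(u,v)])
print(len(P),P.min(0),P.max(0))
k=(P[:,1]>230)&(P[:,1]<272);print("tab x mean",P[k,0].mean(),"range",np.percentile(P[k,0],[2,98]))
E
python3 go.py -60 254 80
```

```text
[ 0.628  0.351  1.795 -0.019  0.979  1.845]
208 [-70.18031458 222.70001326  34.        ] [-49.58184647 272.51856227  34.        ]
tab x mean -59.79693911758668 range [-69.12083979 -50.47693813]
t 16.0 stage [-60.66 350.39 134.76] rot [ 3.1305 -0.02    0.3645] F [ 0.7 -0.2 -0.4] w 91.7
tool shift [-0.7 95.8 55.8] spin 0.18
```

>>> carry_out(motion=[[0, 0, 0, 0, -10], [0, 0, 10, 0, -20], [0, 0, 25, 0, -30], [0, 0, 40, 0, -40], [0, 0, 55, 0, -50], [0, 0, 70, 0, -60], [0, 0, 85, 0, -70], [0, 0, 95, 0, -80], [0, 0, 96, 0, -90], [0, 0, 96, 20, -90]])

```text
time: 17.25
tool_pos: [376.4, 244.4, 116.2]
tcp_rot: [3.119, 0.011, 1.935]
contact_force: [0.7, 0.5, 0.5]
grip_width: 91.5
```

```bash
sed -i 's/-np.degrees(YAW-r\[2\])/-np.degrees((YAW-r[2]+np.pi\/4)%(np.pi\/2)-np.pi\/4)/' go.py; python3 go.py -60 254 60
```

```text
t 17.25 stage [-59.21 252.63 116.18] rot [3.1193 0.0112 1.9346] F [0.7 0.5 0.5] w 91.5
tool shift [ 2.  -2.  56.1] spin 0.14
```

>>> carry_out(motion=[[0, 1, -1, 30, 0], [0, 2, -2, 56, 0], [0, 2, -2, 56, 0]])

```text
time: 17.62
tool_pos: [374.1, 243.6, 58.6]
tcp_rot: [3.124, 0.012, 1.933]
contact_force: [-0.3, 0.1, 0.6]
grip_width: 91.9
```

```bash
python3 go.py -60 254 12; python3 look.py k | head -0; python3 - <<'E'
import cv2,numpy as np
s=np.load("k_scene.npz")["color"]; cv2.imwrite("pics/k2.png",cv2.resize(s[210:390,180:380,::-1],None,fx=3.3,fy=3.3))
E
```

```text
t 17.62 stage [-61.64 252.78  58.55] rot [3.1243 0.0116 1.933 ] F [-0.3  0.1  0.6] w 91.9
tool shift [ 1.8  0.8 46.6] spin 0.05Exception ignored on flushing sys.stdout:
BrokenPipeError: [Errno 32] Broken pipe
```

View pics/k2.png

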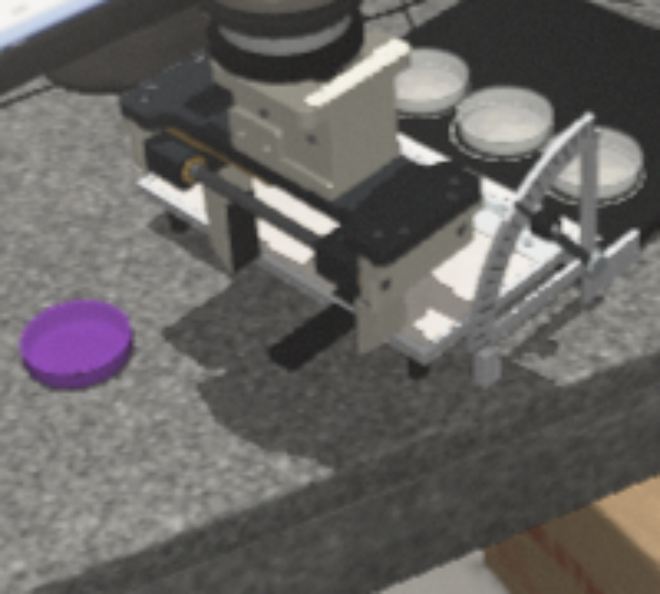

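View pics/k_top.png

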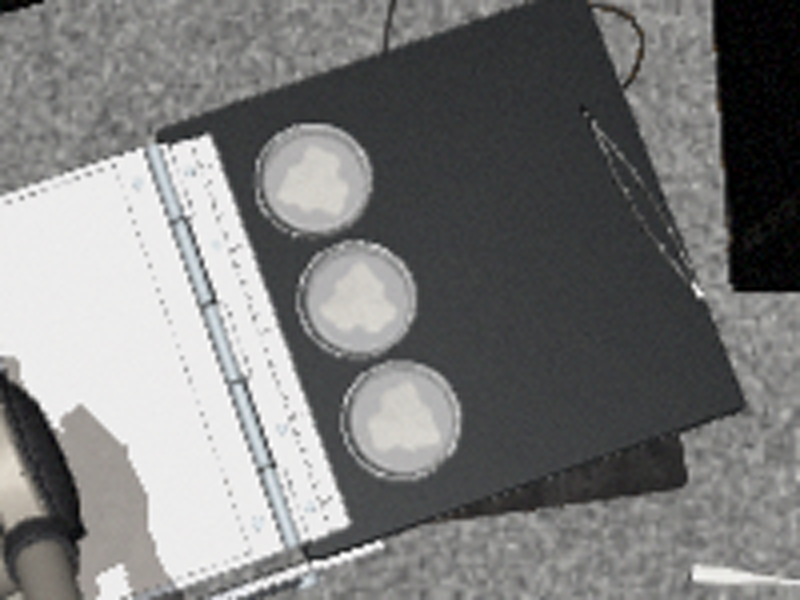

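>>> carry_out(motion=[[0, 2, 1, 15, 0], [0, 4, 1, 32, 0], [0, 4, 1, 46, 0], [0, 4, 1, 46, 0], [0.3, 4, 1, 46, 0], [0.5, 4, 1, 46, 0], [0.7, 4, 1, 46, 0], [0.9, 4, 1, 46, 0], [0.9, 4, 1, 46, 0], [0.9, 4, 1, 46, 0]])

```text
time: 18.98
tool_pos: [376.3, 248.7, 14.5]
tcp_rot: [3.12, 0.011, 1.933]
contact_force: [-0.3, -0.3, -0.2]
grip_width: 36.2
```

```bash
python3 go.py -60 254 12;  python3 - <<'E'
import cv2
from plant import bot
s=bot.capture("scene")["color"]; cv2.imwrite("pics/l2.png",cv2.resize(s[210:390,180:380,::-1],None,fx=3.3,fy=3.3))
E
```

```text
t 18.98 stage [-57.8  256.71  14.47] rot [3.1195 0.0113 1.9334] F [-0.3 -0.3 -0.2] w 36.2
tool shift [-2.7 -2.3  2.5] spin 0.07
```

View pics/l2.png

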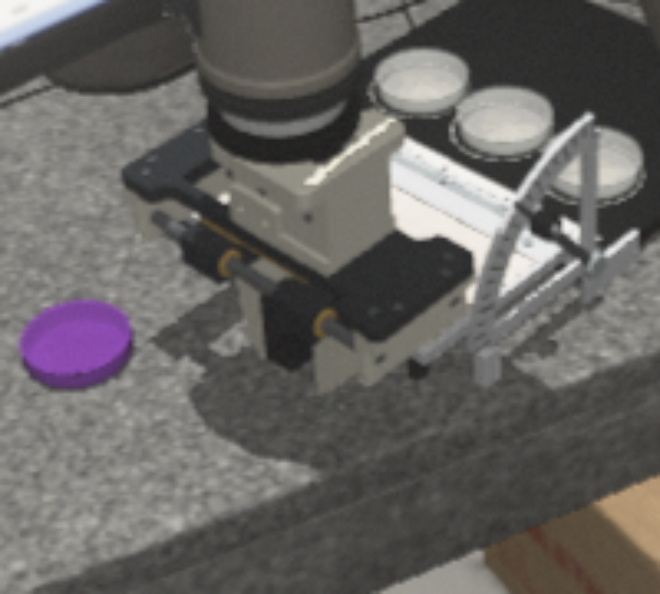

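>>> carry_out(motion=[[0.7, 0, -2.3, 0, 0], [0.8, 0, -2.3, 0, 0], [0.9, 0, -2.3, 0, 0], [0.9, 0, -2.3, 0, 0], [0.9, 0, -2.3, 0, 0], [0.9, 0, -2.3, 0, 0]])

```text
time: 19.77
tool_pos: [376.6, 248.8, 15.0]
tcp_rot: [3.114, 0.011, 1.933]
contact_force: [5.9, 1.9, -1.8]
grip_width: 19.5
```

```bash
python3 go.py -60 254 12
```

```text
t 19.77 stage [-57.45 256.73  15.02] rot [3.114  0.0111 1.9332] F [ 5.9  1.9 -1.8] w 19.5
tool shift [-2.7 -2.6  3. ] spin 0.06
```

```bash
cat > arc.py <<'E'
import sys
from h import *
from plant import bot
from scipy.spatial.transform import Rotation as Ro
o=bot.get_obs();p=o["tool_pos"];R=Ro.from_euler("xyz",o["tcp_rot"]).as_matrix();s=w2s(p)
th0,r=float(sys.argv[1]),float(sys.argv[2])
print("t",o["time"],"stage",s.round(2),o["tcp_rot"].round(4),"F",o["contact_force"].round(1),"w",o["grip_width"])
for th in map(float,sys.argv[3:]):
    d=s2w(s+[0,r*(np.cos(th)-np.cos(th0)),r*(np.sin(th)-np.sin(th0))])-p
    print(th,(R.T@d).round(1))
E
python3 arc.py 0 156.7 .03 .08 .14 .2 .26 .32 .38 .44 .5 .5
```

```text
t 19.775 stage [-57.45 256.73  15.02] [3.114  0.0111 1.9332] F [ 5.9  1.9 -1.8] w 19.46561456366605
0.03 [-0.1  0.1 -4.7]
0.08 [ -0.6   0.3 -12.5]
0.14 [ -1.8   0.6 -21.8]
0.2 [ -3.5   0.9 -31.1]
0.26 [ -5.7   1.1 -40.2]
0.32 [ -8.5   1.3 -49.2]
0.38 [-11.8   1.6 -58. ]
0.44 [-15.7   1.8 -66.6]
0.5 [-20.    2.  -74.9]
0.5 [-20.    2.  -74.9]
```

>>> carry_out(motion=[[0.9, -0.1, 0.1, -4.7, 0], [0.9, -0.6, 0.3, -12.5, 0], [0.9, -1.8, 0.6, -21.8, 0], [0.9, -3.5, 0.9, -31.1, 0], [0.9, -5.7, 1.1, -40.2, 0], [0.9, -8.5, 1.3, -49.2, 0], [0.9, -8.5, 1.3, -49.2, 0]])

```text
time: 20.65
tool_pos: [379.5, 241.1, 64.9]
tcp_rot: [3.113, 0.011, 1.933]
contact_force: [4.1, -2.6, -3.5]
grip_width: 19.6
```

```bash
python3 arc.py .32 156.7 .38 .44 .5 .56 .62 .68 .74 .74; python3 - <<'E'
import cv2
from plant import bot
s=bot.capture("scene")["color"]; cv2.imwrite("pics/m2.png",cv2.resize(s[170:350,180:380,::-1],None,fx=3.3,fy=3.3))
E
```

```text
t 20.65 stage [-57.42 248.51  64.95] [3.1133 0.0111 1.9328] F [ 4.1 -2.6 -3.5] w 19.625502317026942
0.38 [-3.3  0.2 -8.8]
0.44 [ -7.2   0.5 -17.4]
0.5 [-11.5   0.7 -25.7]
0.56 [-16.4   0.9 -33.8]
0.62 [-21.7   1.2 -41.5]
0.68 [-27.4   1.4 -48.9]
0.74 [-33.7   1.6 -56. ]
0.74 [-33.7   1.6 -56. ]
```

View pics/m2.png

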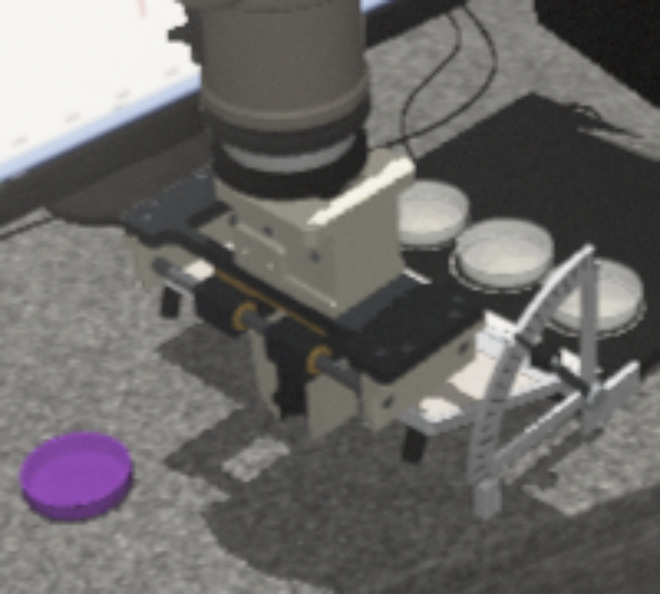

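>>> carry_out(motion=[[0.9, -3.3, 0.2, -8.8, 0], [0.9, -7.2, 0.5, -17.4, 0], [0.9, -11.5, 0.7, -25.7, 0], [0.9, -16.4, 0.9, -33.8, 0], [0.9, -21.7, 1.2, -41.5, 0], [0.9, -27.4, 1.4, -48.9, 0], [0.9, -33.7, 1.6, -56, 0], [0.9, -33.7, 1.6, -56, 0]])

```text
time: 21.7
tool_pos: [391.2, 210.0, 121.4]
tcp_rot: [3.113, 0.011, 1.932]
contact_force: [3.1, 0.6, -3.0]
grip_width: 19.7
```

```bash
python3 arc.py .74 156.7 .78 .82 .85 .87 .889; python3 look.py n; python3 dep.py n | grep n_
```

```text
t 21.7 stage [-57.47 215.24 121.39] [3.1134 0.0108 1.932 ] F [ 3.1  0.6 -3. ] w 19.69429615456613
0.78 [-4.4  0.1 -4.5]
0.82 [-8.9  0.2 -8.8]
0.85 [-12.4   0.3 -11.9]
0.87 [-14.8   0.4 -13.9]
0.889 [-17.1   0.4 -15.8]
-72 hough [361.   254.17] 13.833333 stage [-71.63  17.94  25.  ]
0 hough [350.17 224.17] 13.599999 stage [-0.65 17.42 25.  ]
72 hough [338.67 193.83] 13.45 stage [72.81 18.05 25.  ]
n_top.npz board z 18.8 n 622 mean [-71.76  19.87] x -102.1 -32.2 y -11.2 50.0 mec [-67.24  20.77] 35.2 pct z [29.2 32.6 36.1]
n_top.npz board z 18.5 n 614 mean [-1.39 19.87] x -32.3 39.5 y -11.6 50.5 mec [ 3.6  20.17] 36.0 pct z [28.9 32.4 36.2]
n_top.npz board z 18.3 n 596 mean [70.45 19.72] x 39.5 101.9 y -11.3 50.0 mec [70.47 19.79] 31.6 pct z [29.1 32.7 36.1]
n_scene.npz board z 19.2 n 270 mean [-81.57  18.8 ] x -104.6 -33.0 y -12.2 52.5 mec [-68.64  20.12] 36.2 pct z [29.6 33.  35.1]
n_scene.npz board z 18.9 n 253 mean [-16.19  21.51] x -33.5 6.5 y -12.0 54.1 mec [-4.16 21.29] 33.9 pct z [29.5 32.8 35. ]
  return _methods._mean(a, axis=axis, dtype=dtype,
  ret = ret.dtype.type(ret / rcount)
dep.py:14: RuntimeWarning: Mean of empty slice.
  print(f,"board z",board.round(1),"n",len(P),"mean",P.mean(0).round(2
[... 159 characters left out ...]
2],[5,50,95]).round(1))
  ret = um.true_divide(
Traceback (most recent call last):
  File "dep.py", line 19, in <module>
    run(sys.argv[1]+"_scene.npz",[(-72,19),(0,19),(72,19)])
    ~~~^^^^^^^^^^^^^^^^^^^^^^^^^^^^^^^^^^^^^^^^^^^^^^^^^^^^
  File "dep.py", line 14, in run
    print(f,"board z",board.round(1),"n",len(P),"mean",P.mean(0).round(2),"x",P[:,0].min().round(1),P[:,0].max().round(1),"y",P[:,1].min().round(1),P[:,1].max().round(1),"mec",np.round(cc,2),round(r,1),"pct z",np.percentile(s[m][:,2],[5,50,95]).round(1))
                                                                              ~~~~~~~~~~^^
ValueError: zero-size array to reduction operation minimum which has no identity
```

View pics/n_scene.png

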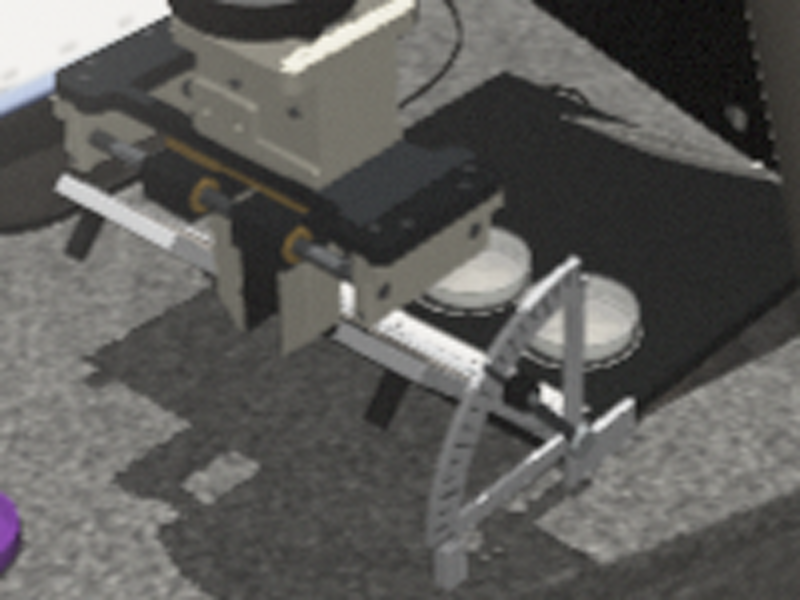

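View pics/n_top.png

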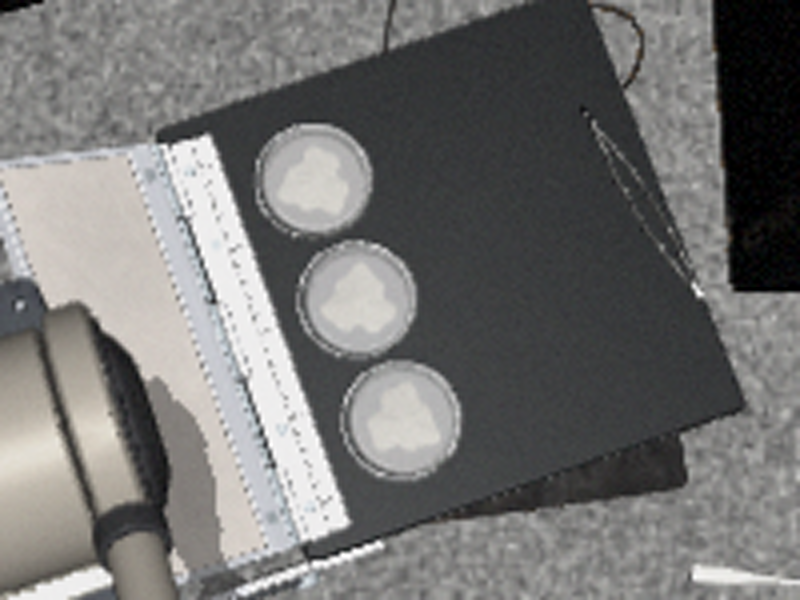

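```bash
cat > ang.py <<'E'
import sys
from h import *
from dep import cloud
c=dict(np.load(sys.argv[1]+"_top.npz"));th=float(sys.argv[2])
s=w2s(cloud(c))
n=np.array([-np.sin(th),np.cos(th)]);t=np.array([np.cos(th),np.sin(th)])
yz=s[...,1:]-[100,30]; off=yz@n; al=yz@t
k=(abs(off)<9)&(al>22)&(al<116)&(s[...,0]>-115)&(s[...,0]<115)
for _ in range(4):
    P=s[k]; 
    cf=np.linalg.lstsq(np.c_[P[:,1],P[:,0],np.ones(len(P))],P[:,2],rcond=None)[0]
    res=s[...,2]-(s[...,1]*cf[0]+s[...,0]*cf[1]+cf[2]); k&=abs(res)<6
a=np.arctan(cf[0])
print("n",k.sum(),"LSQ angle",a,"x-slope",cf[1],"offset at hinge",((cf[0]*100+cf[2])-30)*np.cos(a))
# total least squares by PCA on y,z
Q=s[k][:,1:];u,S,vt=np.linalg.svd(Q-Q.mean(0),full_matrices=False);print("PCA angle",np.arctan(vt[0,1]/vt[0,0]),"sd",S[1]/len(Q)**.5)
# fixed-offset: panel face 3 mm above axis plane
E
python3 ang.py n .74
cp top0.npz zz_top.npz; python3 ang.py zz 0
```

```text
n 2549 LSQ angle 0.7413918923522125 x-slope 0.0020731582098467705 offset at hinge 3.617823835390896
PCA angle 0.7461642429108066 sd 1.4937954445307258
n 4427 LSQ angle -0.0007333034987336693 x-slope -0.0017136088546934047 offset at hinge 3.397820484160476
PCA angle -0.0007444986557964165 sd 2.066629628942137
```

>>> carry_out(motion=[[0.9, -4.4, 0.1, -4.5, 0], [0.9, -8.9, 0.2, -8.8, 0], [0.9, -12.4, 0.3, -11.9, 0], [0.9, -14.8, 0.4, -13.9, 0], [0.9, -17.1, 0.4, -15.8, 0], [0.9, -17.1, 0.4, -15.8, 0], [0.9, -17.1, 0.4, -15.8, 0]])

```text
time: 22.68
tool_pos: [397.0, 194.5, 136.9]
tcp_rot: [3.114, 0.011, 1.933]
contact_force: [3.9, -0.4, -4.8]
grip_width: 19.6
```

```bash
python3 arc.py .889 156.7 .88; python3 look.py p; python3 ang.py p .89; python3 - <<'E'
from h import *
c=np.load("p_scene.npz")["color"]
cv2.imwrite("pics/ptr3.png",cv2.resize(c[215:315,290:390,::-1],None,fx=6,fy=6,interpolation=cv2.INTER_CUBIC))
E
```

```text
t 22.675 stage [-57.55 198.67 136.94] [3.1136 0.0109 1.9327] F [ 3.9 -0.4 -4.8] w 19.601227741677206
0.88 [ 1.1 -0.   0.9]
-72 hough [360.83 253.83] 13.816667 stage [-70.82  18.03  25.  ]
0 hough [349.   224.17] 14.566667 stage [ 0.22 19.87 25.  ]
72 hough [338.5  193.83] 13.466667 stage [72.94 18.41 25.  ]
n 1565 LSQ angle 0.8830244104848376 x-slope 0.00172953271919285 offset at hinge 3.835902696132126
PCA angle 0.8871143893250756 sd 1.292302122605106
```

View pics/ptr3.png

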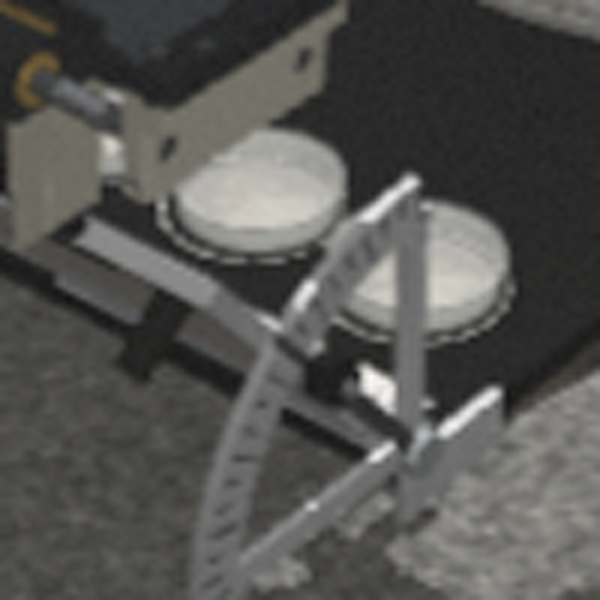

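View pics/p_scene.png

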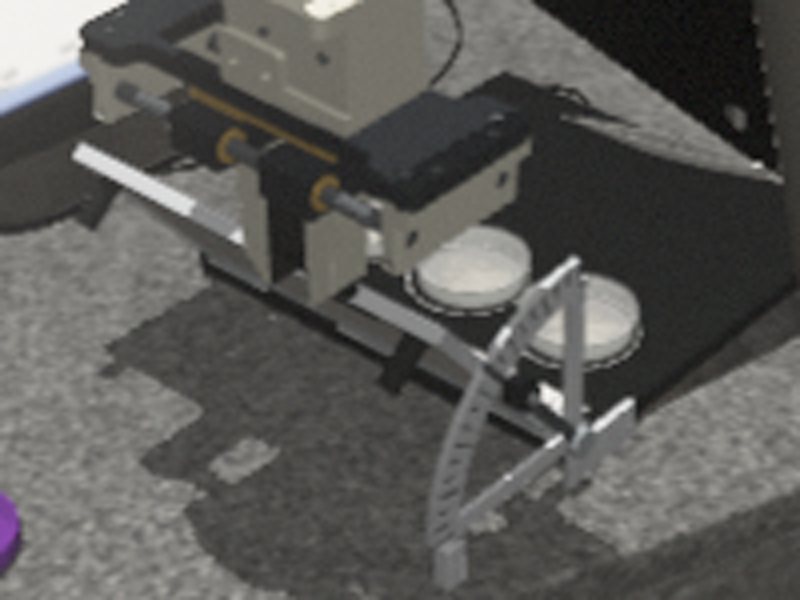

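```bash
python3 - <<'E'
from plant import bot
from h import *
for i in range(8): c=bot.capture("top")
np.savez("q_top.npz",**c); o=bot.get_obs(); print(o["time"],w2s(o["tool_pos"]).round(2),o["contact_force"].round(1),o["grip_width"],abs(o["dq"]).max())
# pointer/quadrant region change between start and now (scene)
s=bot.capture("scene")
a=dict(np.load("scene0.npz"))
print("px screw region diff",np.abs(s["color"][270:284,338:352].astype(int)-a["color"][270:284,338:352]).mean())
a=s["color"][:,:,::-1];cv2.imwrite("pics/fin_scene.png",a);cv2.imwrite("pics/fin_top.png",c["color"][:,:,::-1])
E
python3 ang.py q .889
```

```text
23.175 [-57.52 198.66 136.94] [ 4.5 -0.2 -6.9] 19.873307572868658 0.0017521334508110074
px screw region diff 26.525510204081634
n 1551 LSQ angle 0.8842900454408001 x-slope 0.001604127538962441 offset at hinge 3.721802248471386
PCA angle 0.8884070923462077 sd 1.3065396681196588
```

View pics/fin_top.png

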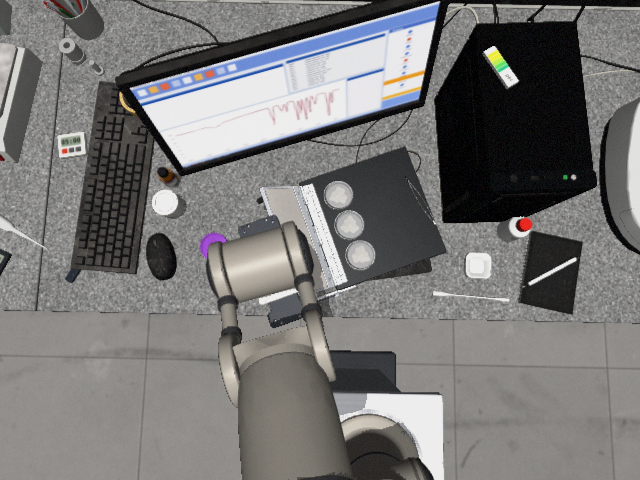

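```bash
python3 -c "
from plant import bot
print(bot.close_job())"
```

```text
the job is handed in; nothing more can be done
None
```

The three dishes are on the three engraved circles. The reflector is held by its pull tab at the pointer's angle, and I handed the job in at about 23 s with the grip still on.

- **Dishes:** I slid each one along the board between the jaws. In the depth image their tops are about 0.3 mm off centre on circle 1, and about 1.4 and 1.6 mm off on circles 2 and 3. The simpler outline fit put them about 2 mm low in y. I trusted the depth image instead, because the outline blends with the engraved line and is tied to the wrong height.
- **Reflector:** The pointer reads 0.888 rad from the top view and 0.885 to 0.893 from the scene view. Two fits to the panel gave 0.884 and 0.888. It stayed steady for the 0.5 s I watched, with the grip at 19.9 mm and joint speeds near zero.
- **Pointer and surroundings:** By eye, the pointer tip and screw are at the same pixels as at the start to within about half a pixel. An automatic comparison around the screw did show a difference (26 grey levels), which I put down to the raised panel changing the background. The tweezers, spatula, weigh boat, jar, dropper, mouse and purple lid look unmoved in the last top view.
- **Forces and tool tilt:** Forces I read stayed below about 9 N. The tool tilted up to about 1.6° over the job, which I could not correct with the available moves.

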